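Check a bracket's corner with the square, then hang it on the tree

TASK

Pick up the engineer's square and press it gently over the corner of the bracket standing in the nest - stock flat on the outside of the flange and blade flat on the back of the web, both touching, no gaps - and hold it there for a good half second. Lay the square back flat on its reference plate, then turn the head of the bracket tree (it has a red handle on top) until its free branch stands over the white mark on the base. Finally lift the bracket out of the nest and hang it by its window on that branch; leave the V-block, the brown vial and the setting ring alone.

Things in the scene. Friction and masses are not known exactly. Their poses are not given: they have to be found in the camera images.
- square: Loose steel engineer's square, 0.2 kg, L-shaped, 78 x 98 mm, lying flat on the reference plate. Origin: centre of its outline, on the underside; z up. Stock: x -39..39, y 29..49, z 0..14 mm; grip it across its 20 mm width near the free end (x about -30), so the fingers stay clear of the bracket. Blade: 2 mm thin, x 20.5..38.5, y -49..29, z 6..8.
- square_corner (a point): The square's inner corner, at (20.5, 29, 7) mm in its frame: the stock's inner face (y 29, facing -y) meets the blade's inner edge (x 20.5, facing -x). Pressed properly, it lies on the bracket's corner edge, with the square's axes parallel to the bracket's, same directions, stock at about 24 mm up the flange.
- rest_plate: Grey reference plate, fixed, 134 x 198 x 15 mm, on which the square lies. Origin: centre of its underside; its long side is its y axis; the top is 15 mm above the origin.
- nest: Dark steel nest, fixed: base 8 mm thick, x -62..38, y -46..46 mm, with a black locating block inside the bracket's corner (x -20..-6, top 36 mm above the bench) and low lips round its foot (13 mm). Origin under the bracket's origin, same axes. It backs the bracket against pressing (0.5 mm play); the bracket lifts straight up out of it.
- bracket: Loose aluminium angle bracket, 0.2 kg, standing in the nest at z = 8 mm. Origin: underside, middle of the web; z up. Web: x -5..5, y -30..30, z 0..80 mm; its back is the face x 5, away from the robot. Flange: x -20..5, y 20..30, z 0..46, towards the robot; its outside is the face y 30. Corner to check: the upright edge at x 5, y 30.
- bracket_window (a point): Middle of the upper edge of the window through the web, at (0, 0, 54) mm in the bracket's frame. The window spans y -15..15, z 30..54. Hung, this edge rests on the branch.
- bracket_tab (a point): Middle of the bracket's top edge, at (0, 0, 80) mm in its frame: top of the solid tab above the window (z 54..80, 10 mm thick), to grip from above across x; keep the fingertips above the window.
- tree: Bracket tree: fixed grey round base (radius 62 mm, 14 mm high) with an upright post on the origin (centre of the underside). A white radial stripe on top of the base, towards -x of this frame (towards the robot), is the mark for the free branch.
- tree_head (a joint): Turning head (rad, counter-clockwise from above): 0 = free branch over the white mark, along the tree's -x; positive = swung to the robot's right. Stays where left (friction 0.12 N m). Three level branches at 120 degrees, two with a bracket fixed on. Bars 8 mm thick, axis 116 mm above the bench, from the hub (radius 20, top at 130 mm) to a 12 mm ball end 105 mm from the post's axis.
- free_branch (a point): Point on top of the free branch, 75 mm from the post's axis, 120 mm above the bench. It turns with the head: its x axis points along the branch towards the post, z up.
- tree_handle (a point): Centre of the top face of the red bar handle on the head, on the post's axis, 156 mm above the bench. The bar is 46 mm long (along x, in line with the free branch), 14 mm thick (along y) and 26 mm high, standing on the hub.
- v_block: Bystander: small steel V-block, 44 x 36 x 34 mm, loose; origin centre of underside.
- brown_vial: Bystander: brown vial with black cap, 24 mm across, 54 mm high, loose; origin centre of underside.
- ring_gauge: Bystander: steel setting ring with a dark rim, 52 mm across, 12 mm high, loose; origin centre of underside.
Not all that is in view belongs to the job. What is shaped like the bracket but yellow is not meant.

How it is judged:
By the outcome, as a careful person would: the job done as asked, in the order asked, and still so for the second after the job is handed in, with the robot touching nothing.
It also fails if it takes over 72 s, if anything falls off the work surface, if the arm or the gripper's body presses on something with over 40 N, if the wrist force passes 120 N, or if a joint passes its speed limit or range.

ROBOT

A 7-joint arm with a two-finger parallel gripper is mounted at the origin on a cart in front of the work surface, level with it; the furniture and walls round the work are solid. World frame = base frame: x ahead of the robot, y to its left, z up, the work surface at z = 0. Lengths are in m, angles in rad, forces in N, time in s.
With the tool pointing down it reaches from about 0.4 to 0.85 m from the base axis. Payload 4.5 kg.
Tool frame: the origin (TCP) lies between the finger pads; the fingertips stand r.tip_reach ahead of it and the grasp point (between the pads) lies 11 mm behind it (r.tip_reach is the distance from the TCP to the fingertips, in m); z points along the fingers, y is the line along which they close (so a half turn about z gives the same grasp; the last joint's range is limited). The gripper opens to 88 mm and grips with 3 to 60 N. Pads are 18 mm wide; open, the fingers measure 123 mm over their backs; the gripper's body (75 mm by 187 mm) begins 45 mm behind the grasp point.
Start: joints at [-1.276, 0.689, -0.195, 1.565, 0.157, 0.902, -0.215], TCP at [0.161, 0.604, 0.247] pointing down, gripper open.
Joint ranges: [-3.01, 3.01], [-0.46, 2.08], [-1.47, 1.51], [0.13, 2.56], [-1, 4.14], [0.04, 2.09], [-2.66, 2.66]. Speed limits (rad/s): [2.57, 2.57, 3.14, 3.14, 3.14, 3.14, 3.14].

INTERFACE

Orientations are given as a unit quaternion [x, y, z, w].
In Python, from plant import r, vision, workorder gives the robot as it stands.
- The arm moves only by the tool drive_tool, never from a script. Its argument "targets" is a list of rows, each an object of numbers: "tx", "ty", "tz": the shift along the world's x, y, z in units of 0.03 m (1.0 is 0.03 m); "wx", "wy", "wz": the turn, a rotation vector about the world's x, y, z in units of 60 degrees (1.0 is 60 degrees); "claw": the opening, from -1 (shut) to 1 (fully open). A call has exactly 8 rows; each row shifts and turns the commanded pose from where the row before left it; what a row does not reach is not made up. A row lasts 1/10 s, in which the tool goes at most 50 mm and 8.59 degrees, less where a joint would pass 70% of its speed; a pose out of reach is approached as far as the arm can. A call with a number of a shift or a turn outside -1 to 1 is refused whole. A call with a gripper value outside its range is refused whole. The fingers move at their own pace and stop on an object; "force" is the grip in N (left out, the last holds). Time passes only in rows, so rows that do not move let the fingers close, or fill a call up. It gives the time, the measured TCP pose, the force, the opening and the grip force at its end, in the units of the state.
- r.get_state(): the state, without advancing time (a new reading comes with each control period).
- vision.snapshot(name): name is "scene" or "top" or "wrist"; returns a dict with "image" (400x640x3 uint8, blue, green, red), "range_z" (400x640 float32, m along the optical axis (not along the pixel's ray), 0 where there is no reading), "K" (3x3 intrinsics, pixels), "dist" ([k1, k2, p1, p2, k3] as OpenCV has them; the pictures are not rectified), "cam_to_world" (4x4, takes a point from camera to world coordinates). Camera axes: x right, y up, looking along -z (the intrinsics and any distortion apply to the point x, -y, -z); pixel columns grow to the right and rows downward; lengths in m; the calibration is good to about 2 mm. A picture is of the moment at which its call begins.
- workorder.finish_job(): hands the job in; it is judged then, once.
The state is a dict: "clock": time; "q": joint angles; "qd": joint speeds; "joint_torque": joint torques, N m; "tool_pos": TCP position; "eef_rot": TCP orientation; "contact_force": force on the tool from outside, world axes, zero at the start; "moment": the same for the moment, N m; "opening": opening from 0.0 (shut) to 1.0 (fully open); "finger_force": force on a finger pad.
Only numpy, scipy, OpenCV 4.12 (cv2) and the standard library are available. Lean on these libraries where they do the work, as an engineer would, in place of code of your own. Each camera call takes 0.05 s, during which the arm holds its last target. There are 200 camera calls.

## Working session

There is one attempt and no reset: what is moved stays moved. The work goes in short steps, Python scripts to look and compute and a tool call to move; the robot and the scene stay as the last step left them, time stands still between calls to the robot, and variables do not carry over. Pictures are saved under pics/ and viewed, at most 10 in all, crops included, and the job is handed in when it is done.

Besides the shell and the picture viewer there is one more tool, called after ">>>" in YAML: its name, and indented under it one key for each argument. drive_tool: Moves the arm, as the interface text tells. Its arguments: {"type":"object","properties":{"targets":{"type":"array","items":{"type":"object","properties":{"tx":{"type":"number"},"ty":{"type":"number"},"tz":{"type":"number"},"wx":{"type":"number"},"wy":{"type":"number"},"wz":{"type":"number"},"claw":{"type":"number"}}}},"force":{"type":"number"}},"required":["targets"]}

```bash
mkdir -p pics; ls
python3 - <<'E'
from plant import r, vision, workorder
import cv2,numpy as np,pickle
s=r.get_state(); print({k:np.round(v,3) for k,v in s.items()}, r.tip_reach)
for n in ['scene','top']:
    d=vision.snapshot(n); pickle.dump(d,open(f'{n}0.pkl','wb')); cv2.imwrite(f'pics/{n}0.png',d['image'])
    print(n,d['K'].tolist(),d['dist'],np.round(d['cam_to_world'],3).tolist())
E
```

```text
pics
{'clock': np.float64(0.0), 'q': array([-1.276,  0.69 , -0.194,  1.566,  0.157,  0.903, -0.215]), 'qd': array([-0.   , -0.002,  0.001, -0.002,  0.001, -0.   , -0.   ]), 'joint_torque': array([ 1.0000e-03, -5.2757e+01, -1.2670e+00, -1.5343e+01, -5.3000e-02,
        7.0000e-03,  0.0000e+00]), 'tool_pos': array([0.161, 0.603, 0.246]), 'eef_rot': array([ 0.13 ,  0.992, -0.001, -0.   ]), 'contact_force': array([0.043, 0.003, 0.832]), 'moment': array([ 0.02 , -0.084,  0.003]), 'finger_force': np.float64(0.0), 'opening': np.float64(1.001)} 0.008
scene [[487.0971941191864, 0.0, 319.474981480598], [0.0, 487.0971941191864, 200.06600178607243], [0.0, 0.0, 1.0]] [-0.11210878  0.          0.          0.          0.        ] [[0.855, 0.289, -0.431, 0.062], [-0.519, 0.512, -0.685, -0.697], [0.022, 0.809, 0.587, 0.796], [0.0, 0.0, 0.0, 1.0]]
top [[457.5745805267843, 0.0, 320.24941918873577], [0.0, 457.5745805267843, 197.5327725642144], [0.0, 0.0, 1.0]] [-0.04854474  0.          0.          0.          0.        ] [[0.027, 0.994, -0.108, 0.441], [-1.0, 0.026, -0.01, 0.088], [-0.007, 0.108, 0.994, 1.176], [0.0, 0.0, 0.0, 1.0]]
```

View pics/scene0.png

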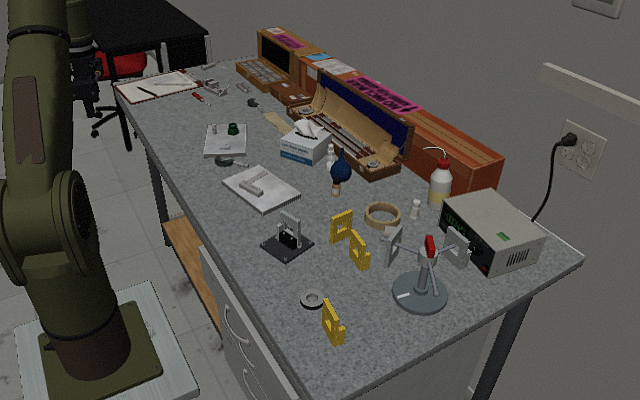

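View pics/top0.png

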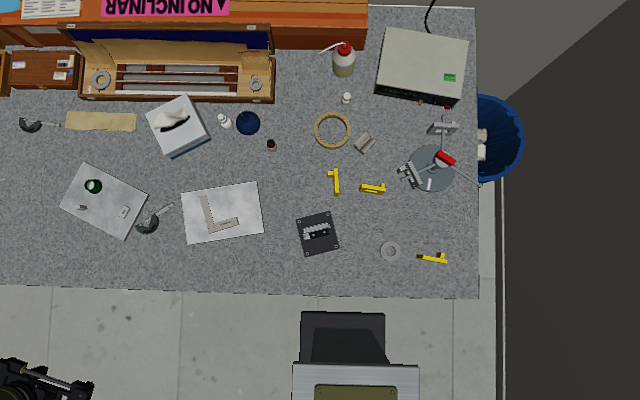

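The scene view shows the plate with the square at (262,187), nest and bracket at (288,240), and tree at (425,265). In the top view, the plate is at (222,213), nest at (318,233), and tree base at (432,168). The free branch points right, to about (475,183).

```bash
cat > h.py <<'E'
import cv2,numpy as np,pickle
from scipy.spatial.transform import Rotation as R
def ray(d,px):
    u=cv2.undistortPoints(np.array(px,float).reshape(-1,1,2),d['K'],d['dist']).reshape(-1,2)
    v=np.c_[u[:,0],-u[:,1],-np.ones(len(u))]
    T=d['cam_to_world']; return T[:3,3],v@T[:3,:3].T
def plane(d,px,z):
    o,v=ray(d,px); return o+v*((z-o[2])/v[:,2])[:,None]
def tri(da,pa,db,pb):
    oa,va=ray(da,pa);ob,vb=ray(db,pb);out=[]
    for a,b in zip(va,vb):
        t=np.linalg.lstsq(np.c_[a,-b],ob-oa,rcond=None)[0]
        p,q=oa+a*t[0],ob+b*t[1]; out.append(np.r_[(p+q)/2,np.linalg.norm(p-q)])
    return np.array(out)
def proj(d,P):
    T=d['cam_to_world'];c=(np.atleast_2d(P)-T[:3,3])@T[:3,:3]
    c=c*[1,-1,-1]
    return cv2.projectPoints(c,np.zeros(3),np.zeros(3),d['K'],d['dist'])[0].reshape(-1,2)
def cloud(d):
    h,w=d['range_z'].shape;g=np.stack(np.meshgrid(np.arange(w),np.arange(h)),-1).reshape(-1,2)
    o,v=ray(d,g);return (o+v*d['range_z'].reshape(-1,1)).reshape(h,w,3)
def load(n): return pickle.load(open(n+'.pkl','rb'))
def snap(n,f):
    from plant import vision
    d=vision.snapshot(n);pickle.dump(d,open(f+'.pkl','wb'));return d
E
python3 - <<'E'
from h import *
t=load('top0')
for n,p,z in [('plate',[[182,193],[257,181],[264,234],[188,244]],.015),('sq stock/blade',[[200,198],[213,195],[217,222],[238,219],[240,226],[207,233]],.029),
 ('nest',[[296,218],[331,211],[340,248],[305,255]],.008),('treebase',[[432,168]],.014),('handle',[[445,159]],.156),('ball',[[475,184]],.116),('yellow/ring',[[390,250],[432,258],[372,188],[335,180]],.03)]:
    print(n,plane(t,p,z)[:,:2].round(3).tolist())
C=cloud(t)
print(np.round(C[233,318],3),np.round(C[159,445],3),np.round(C[222,217],3))
s=load('scene0')
a=t['image'][140:270,170:490]; cv2.imwrite('pics/c1.png',cv2.resize(a,(800,325),interpolation=cv2.INTER_CUBIC)[:, :])
E
```

```text
plate [[0.569, 0.456], [0.605, 0.263], [0.47, 0.24], [0.439, 0.433]]
sq stock/blade [[0.556, 0.404], [0.565, 0.372], [0.497, 0.358], [0.506, 0.305], [0.488, 0.299], [0.468, 0.382]]
nest [[0.514, 0.16], [0.534, 0.071], [0.44, 0.046], [0.42, 0.135]]
treebase [[0.651, -0.186]]
handle [[0.647, -0.182]]
ball [[0.598, -0.263]]
yellow/ring [[0.439, -0.078], [0.422, -0.183], [0.593, -0.03], [0.611, 0.064]]
[0.476 0.103 0.033] [ 0.648 -0.183  0.151] [0.497 0.357 0.031]
```

View pics/c1.png

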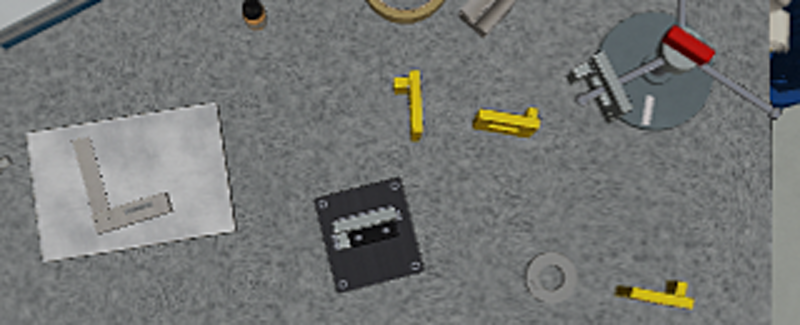

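The crop shows the square with its blade end at (82,140), corner at (100,230) and stock end at (172,205). The bracket stands at (365,225) with its flange on the left, towards the robot. The white mark is at (648,110) and the free branch's ball at about (775,112). I'll move above the square now.

>>> drive_tool:
  targets:
    - {"tx":0.69,"ty":-0.58,"wz":-0.065}
    - {"tx":0.69,"ty":-0.58,"wz":-0.065}
    - {"tx":0.69,"ty":-0.58,"wz":-0.065}
    - {"tx":0.69,"ty":-0.58,"wz":-0.065}
    - {"tx":0.69,"ty":-0.58,"wz":-0.065}
    - {"tx":0.69,"ty":-0.58,"wz":-0.065}
    - {"tx":0.69,"ty":-0.58,"wz":-0.065}
    - {"tx":0.69,"ty":-0.58,"wz":-0.065}

```text
validation failed for argument at $.ta...
```

>>> drive_tool:
  targets:
    - {"tx":0.69,"ty":-0.58,"wz":-0.065}
    - {"tx":0.69,"ty":-0.58,"wz":-0.065}
    - {"tx":0.69,"ty":-0.58,"wz":-0.065}
    - {"tx":0.69,"ty":-0.58,"wz":-0.065}
    - {"tx":0.69,"ty":-0.58,"wz":-0.065}
    - {"tx":0.69,"ty":-0.58,"wz":-0.065}
    - {"tx":0.69,"ty":-0.58,"wz":-0.065}
    - {"tx":0.3,"ty":-0.3,"wz":-0.05}

```text
validation failed for argument at $.ta...
```

```bash
cat >> h.py <<'E'
def st():
    from plant import r
    s=r.get_state();q=R.from_quat(s['eef_rot']);y=q.as_matrix()[:,1]
    print('t',round(float(s['clock']),2),'p',np.round(s['tool_pos'],4),'zax',np.round(q.as_matrix()[:,2],4),'yawY',round(float(np.degrees(np.arctan2(y[1],y[0]))),2),'F',np.round(s['contact_force'],1),'M',np.round(s['moment'],2),'op',round(float(s['opening'])*88,1),'ff',round(float(s['finger_force']),1),'q',np.round(s['q'],2))
    return s
E
python3 - <<'E'
from h import *
st();d=snap('wrist','w1');st();cv2.imwrite('pics/w1.png',d['image']);print(d['K'],d['dist'],d['cam_to_world'].round(4))
E
```

```text
t 0.1 p [0.161  0.6033 0.246 ] zax [-3.0e-04 -1.6e-03 -1.0e+00] yawY 75.06 F [-0.2 -0.2 -0.2] M [-0.02 -0.03  0.01] op 87.9 ff 0.0 q [-1.28  0.69 -0.19  1.57  0.16  0.9  -0.22]
t 0.15 p [0.161  0.6034 0.2461] zax [-2.0e-04 -1.3e-03 -1.0e+00] yawY 75.06 F [ 0.1 -0.5 -0.5] M [ 0.05  0.03 -0.  ] op 87.9 ff 0.0 q [-1.28  0.69 -0.19  1.57  0.16  0.9  -0.22]
[[281.01206914   0.         316.9252974 ]
 [  0.         281.01206914 198.15481666]
 [  0.           0.           1.        ]] [-0.05040538  0.          0.          0.          0.        ] [[ 0.2578 -0.9145 -0.3118  0.0807]
 [ 0.9662  0.2436  0.0845  0.6253]
 [-0.0013 -0.323   0.9464  0.3834]
 [ 0.      0.      0.      1.    ]]
```

View pics/w1.png

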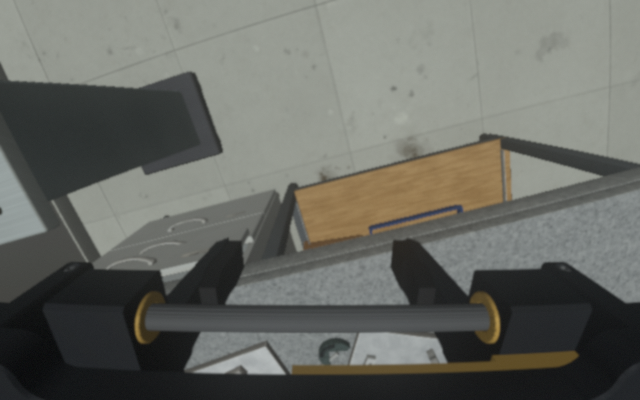

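The wrist camera only sees well on its own side, in the rows above 240. Every row has to carry all its keys, so I'll resend with the target shifted so that the square comes into view.

>>> drive_tool:
  targets:
    - {"tx":0.75,"ty":-0.66,"tz":0,"wx":0,"wy":0,"wz":-0.065,"claw":1}
    - {"tx":0.75,"ty":-0.66,"tz":0,"wx":0,"wy":0,"wz":-0.065,"claw":1}
    - {"tx":0.75,"ty":-0.66,"tz":0,"wx":0,"wy":0,"wz":-0.065,"claw":1}
    - {"tx":0.75,"ty":-0.66,"tz":0,"wx":0,"wy":0,"wz":-0.065,"claw":1}
    - {"tx":0.75,"ty":-0.66,"tz":0,"wx":0,"wy":0,"wz":-0.065,"claw":1}
    - {"tx":0.75,"ty":-0.66,"tz":0,"wx":0,"wy":0,"wz":-0.065,"claw":1}
    - {"tx":0.75,"ty":-0.66,"tz":0,"wx":0,"wy":0,"wz":-0.065,"claw":1}
    - {"tx":0.75,"ty":-0.66,"tz":0,"wx":0,"wy":0,"wz":-0.065,"claw":1}
  force: 40

```text
clock: 0.95
tool_pos: [0.3418, 0.4445, 0.2466]
eef_rot: [0.393, 0.92, -0.0, -0.0]
contact_force: [-0.6, 0.5, 0.4]
opening: 1.002
finger_force: 0.0
```

>>> drive_tool:
  targets:
    - {"tx":0.75,"ty":-0.66,"tz":-0.2,"wx":0,"wy":0,"wz":-0.065,"claw":1}
    - {"tx":0.75,"ty":-0.66,"tz":-0.3,"wx":0,"wy":0,"wz":-0.065,"claw":1}
    - {"tx":0.75,"ty":-0.66,"tz":-0.3,"wx":0,"wy":0,"wz":-0.065,"claw":1}
    - {"tx":0.75,"ty":-0.66,"tz":-0.3,"wx":0,"wy":0,"wz":-0.065,"claw":1}
    - {"tx":0.75,"ty":-0.66,"tz":-0.3,"wx":0,"wy":0,"wz":-0.065,"claw":1}
    - {"tx":0.75,"ty":-0.66,"tz":-0.3,"wx":0,"wy":0,"wz":-0.065,"claw":1}
    - {"tx":0.6,"ty":-0.5,"tz":-0.2,"wx":0,"wy":0,"wz":-0.065,"claw":1}
    - {"tx":0,"ty":0,"tz":0,"wx":0,"wy":0,"wz":0,"claw":1}

```text
clock: 1.75
tool_pos: [0.4967, 0.3077, 0.1887]
eef_rot: [0.601, 0.799, -0.001, 0.001]
contact_force: [-0.3, -0.5, 0.6]
opening: 0.997
finger_force: 0.0
```

Run:
```python
from h import *
d=snap('wrist','w2');st();cv2.imwrite('pics/w2.png',d['image']);print(d['cam_to_world'].round(4))
```

```text
t 1.8 p [0.4949 0.31   0.1892] zax [-4.0e-04 -1.4e-03 -1.0e+00] yawY 16.41 F [-0.7 -0.6 -0.7] M [ 0.    0.05 -0.  ] op 88.1 ff 0.0 q [-0.66  0.71  0.04  1.76 -0.04  0.68 -0.31]
[[ 9.605e-01 -2.631e-01 -9.040e-02  4.743e-01]
 [ 2.782e-01  9.080e-01  3.134e-01  3.892e-01]
 [-4.000e-04 -3.262e-01  9.453e-01  3.259e-01]
 [ 0.000e+00  0.000e+00  0.000e+00  1.000e+00]]
```

View pics/w2.png

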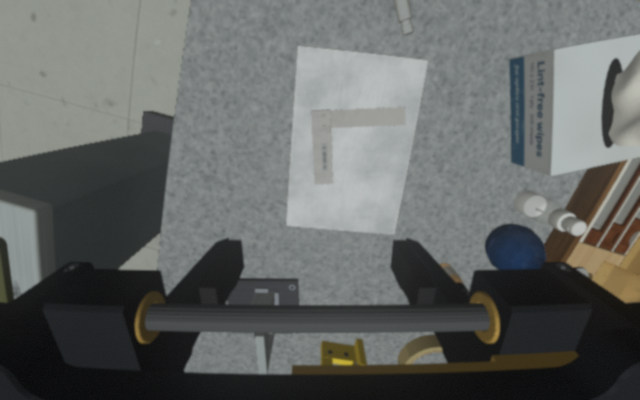

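The wrist view shows the square on the plate: stock from (313,110) to (333,185), blade running right to (405,117), outer corner at (313,110), stock free end at (325,184).

```bash
cat > sq.py <<'E'
from h import *
def corners(d,box,mask,n=6):
    x0,y0,x1,y1=box; m=np.zeros(mask.shape,np.uint8); m[y0:y1,x0:x1]=mask[y0:y1,x0:x1]
    m=cv2.morphologyEx(m,cv2.MORPH_CLOSE,np.ones((3,3)));m=cv2.morphologyEx(m,cv2.MORPH_OPEN,np.ones((3,3)))
    cs,_=cv2.findContours(m,cv2.RETR_EXTERNAL,cv2.CHAIN_APPROX_NONE); c=max(cs,key=cv2.contourArea)
    for e in np.arange(1.5,8,.25):
        a=cv2.approxPolyDP(c,e,True)[:,0]
        if len(a)<=n: break
    c=c[:,0].astype(float);L=[]
    idx=sorted(np.argmin(np.hypot(*(c-p).T)) for p in a)
    for i,j in zip(idx,idx[1:]+[idx[0]+len(c)]):
        k=np.arange(i+2,j-1)%len(c); vx,vy,x,y=cv2.fitLine(c[k].astype(np.float32),cv2.DIST_HUBER,0,.01,.01).ravel()
        L.append((vx,vy,x,y))
    out=[]
    for A,B in zip(L,L[1:]+L[:1]):
        t=np.linalg.solve([[A[0],-B[0]],[A[1],-B[1]]],[B[2]-A[2],B[3]-A[3]]); out.append([A[2]+t[0]*A[0],A[3]+t[0]*A[1]])
    return np.array(out),cv2.contourArea(c.astype(np.float32))
E
python3 - <<'E'
from sq import *
for n,box in [('w2',(300,95,412,192)),('top0',(194,188,246,238))]:
    d=load(n);b=d['image'].astype(float)
    s=cv2.GaussianBlur(b[...,2]-b[...,0],(0,0),.8); x0,y0,x1,y1=box; 
    t,_=cv2.threshold(np.clip(s[y0:y1,x0:x1]*4+80,0,255).astype(np.uint8),0,255,cv2.THRESH_OTSU)
    m=(((s*4+80)>t)*255).astype(np.uint8)
    c,a=corners(d,box,m);print(n,t,a);print(np.c_[c.round(1),plane(d,c,.029)[:,:2].round(4),plane(d,c,.023)[:,:2].round(4)])
    C=cloud(d)
w=load('w2');C=cloud(w);print('depth z stock,blade,plate',C[150,323,2],C[117,375,2],C[200,340,2])
E
```

```text
w2 74.0 2647.0
[[3.14500000e+02 1.83000000e+02 4.95300000e-01 3.06900000e-01
  4.95700000e-01 3.05300000e-01]
 [3.32299988e+02 1.83000000e+02 5.14100000e-01 3.12400000e-01
  5.14900000e-01 3.10800000e-01]
 [3.30799988e+02 1.27300003e+02 4.95000000e-01 3.69000000e-01
  4.95400000e-01 3.68600000e-01]
 [4.03600006e+02 1.24000000e+02 5.66100000e-01 3.93400000e-01
  5.68000000e-01 3.93500000e-01]
 [4.05700012e+02 1.06599998e+02 5.61800000e-01 4.10200000e-01
  5.63600000e-01 4.10600000e-01]
 [3.10899994e+02 1.10500000e+02 4.70700000e-01 3.79300000e-01
  4.70600000e-01 3.79100000e-01]]
top0 90.0 440.5
[[208.6000061  233.           0.4685       0.3776       0.4687
    0.3792    ]
 [238.30000305 223.80000305   0.4937       0.3038       0.4939
    0.3049    ]
 [236.         216.3999939    0.5121       0.3106       0.5125
    0.3117    ]
 [213.         223.19999695   0.4935       0.3677       0.4938
    0.3692    ]
 [205.19999695 195.           0.5643       0.3915       0.565
    0.3931    ]
 [198.6000061  195.           0.5639       0.4083       0.5645
    0.41      ]]
depth z stock,blade,plate 0.027361977781579727 0.02192329782622565 0.013416290634192363
```

>>> drive_tool:
  targets:
    - {"tx":0.22,"ty":0.16,"tz":-0.5,"wx":0,"wy":0,"wz":0.037,"claw":1}
    - {"tx":0,"ty":0,"tz":-0.8,"wx":0,"wy":0,"wz":0,"claw":0.5}
    - {"tx":0,"ty":0,"tz":-0.8,"wx":0,"wy":0,"wz":0,"claw":0.2}
    - {"tx":0,"ty":0,"tz":-0.8,"wx":0,"wy":0,"wz":0,"claw":0.2}
    - {"tx":0,"ty":0,"tz":-0.8,"wx":0,"wy":0,"wz":0,"claw":0.2}
    - {"tx":0,"ty":0,"tz":-0.8,"wx":0,"wy":0,"wz":0,"claw":0.2}
    - {"tx":0,"ty":0,"tz":-0.5,"wx":0,"wy":0,"wz":0,"claw":0.2}
    - {"tx":0,"ty":0,"tz":0,"wx":0,"wy":0,"wz":0,"claw":0.2}
  force: 45

```text
clock: 2.6
tool_pos: [0.4986, 0.3171, 0.0374]
eef_rot: [0.581, 0.814, -0.002, -0.001]
contact_force: [-0.0, -0.4, 0.2]
opening: 0.601
finger_force: 0.0
```

Run:
```python
from h import *
st()
```

```text
t 2.6 p [0.4986 0.3171 0.0374] zax [-0.004  -0.0013 -1.    ] yawY 18.96 F [-0.  -0.4  0.2] M [-0.08  0.05 -0.01] op 52.9 ff 0.0 q [-0.65  0.95  0.01  1.8  -0.03  0.4  -0.28]
```

>>> drive_tool:
  targets:
    - {"tx":0.09,"ty":-0.04,"tz":-0.33,"wx":0,"wy":0,"wz":0,"claw":0.2}
    - {"tx":0,"ty":0,"tz":0,"wx":0,"wy":0,"wz":0,"claw":-1}
    - {"tx":0,"ty":0,"tz":0,"wx":0,"wy":0,"wz":0,"claw":-1}
    - {"tx":0,"ty":0,"tz":0,"wx":0,"wy":0,"wz":0,"claw":-1}
    - {"tx":0,"ty":0,"tz":0,"wx":0,"wy":0,"wz":0,"claw":-1}
    - {"tx":0,"ty":0,"tz":0,"wx":0,"wy":0,"wz":0,"claw":-1}
    - {"tx":0,"ty":0,"tz":0,"wx":0,"wy":0,"wz":0,"claw":-1}
    - {"tx":0,"ty":0,"tz":0,"wx":0,"wy":0,"wz":0,"claw":-1}

```text
clock: 3.4
tool_pos: [0.5034, 0.3153, 0.0303]
eef_rot: [0.582, 0.813, 0.0, 0.0]
contact_force: [-0.9, -0.3, 5.9]
opening: 0.216
finger_force: 45.0
```

Run:
```python
from h import *
st()
```

```text
t 3.4 p [0.5034 0.3153 0.0303] zax [ 1.e-04  0.e+00 -1.e+00] yawY 18.78 F [-0.9 -0.3  5.9] M [-0.16  0.34 -0.05] op 19.0 ff 45.0 q [-0.64  0.96  0.01  1.79 -0.03  0.38 -0.28]
```

>>> drive_tool:
  targets:
    - {"tx":0,"ty":0,"tz":0.5,"wx":0,"wy":0,"wz":0,"claw":-1}
    - {"tx":0,"ty":0,"tz":1,"wx":0,"wy":0,"wz":0,"claw":-1}
    - {"tx":0,"ty":0,"tz":1,"wx":0,"wy":0,"wz":0,"claw":-1}
    - {"tx":-0.12,"ty":-0.36,"tz":0.43,"wx":0,"wy":0,"wz":-0.13,"claw":-1}
    - {"tx":-0.12,"ty":-0.36,"tz":0.43,"wx":0,"wy":0,"wz":-0.13,"claw":-1}
    - {"tx":-0.12,"ty":-0.36,"tz":0.43,"wx":0,"wy":0,"wz":-0.13,"claw":-1}
    - {"tx":-0.12,"ty":-0.36,"tz":0.43,"wx":0,"wy":0,"wz":-0.13,"claw":-1}
    - {"tx":-0.12,"ty":-0.36,"tz":0.43,"wx":0,"wy":0,"wz":-0.13,"claw":-1}
  force: 50

```text
clock: 4.2
tool_pos: [0.485, 0.2609, 0.1704]
eef_rot: [0.822, 0.57, 0.0, -0.0]
contact_force: [-0.6, -0.0, -2.5]
opening: 0.22
finger_force: 49.9
```

>>> drive_tool:
  targets:
    - {"tx":-0.15,"ty":-0.46,"tz":0,"wx":0,"wy":0,"wz":-0.13,"claw":-1}
    - {"tx":-0.15,"ty":-0.46,"tz":0,"wx":0,"wy":0,"wz":-0.13,"claw":-1}
    - {"tx":-0.15,"ty":-0.46,"tz":0,"wx":0,"wy":0,"wz":-0.13,"claw":-1}
    - {"tx":-0.15,"ty":-0.46,"tz":0,"wx":0,"wy":0,"wz":-0.13,"claw":-1}
    - {"tx":-0.15,"ty":-0.46,"tz":0,"wx":0,"wy":0,"wz":-0.13,"claw":-1}
    - {"tx":-0.15,"ty":-0.46,"tz":0,"wx":0,"wy":0,"wz":-0.13,"claw":-1}
    - {"tx":-0.15,"ty":-0.46,"tz":0,"wx":0,"wy":0,"wz":-0.13,"claw":-1}
    - {"tx":0,"ty":0,"tz":0,"wx":0,"wy":0,"wz":0,"claw":-1}

```text
clock: 5.0
tool_pos: [0.4531, 0.1628, 0.1698]
eef_rot: [0.991, 0.13, -0.001, 0.0]
contact_force: [0.0, -0.3, -2.3]
opening: 0.216
finger_force: 50.0
```

Run:
```python
from h import *
d=snap('wrist','w3');st();cv2.imwrite('pics/w3.png',d['image'])
```

```text
t 5.05 p [0.4537 0.1644 0.1698] zax [-2.e-04  1.e-04 -1.e+00] yawY -74.74 F [-0.9  0.2 -2.5] M [-0.05  0.26  0.01] op 19.0 ff 50.0 q [-0.7   0.68  0.42  2.08 -0.57  0.49 -1.15]
```

View pics/w3.png

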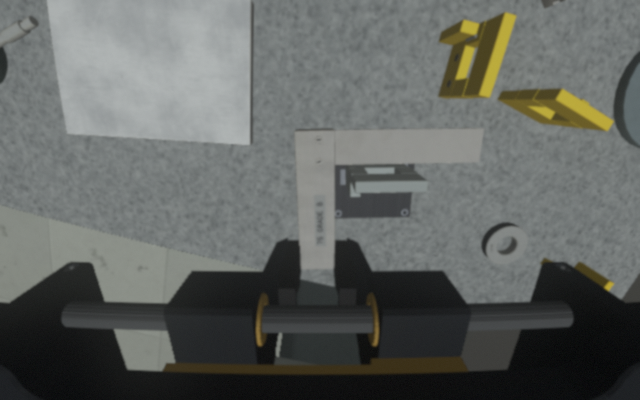

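The wrist view shows the held square: outer corner (296,130), inner corner about (335,163), blade end (482,130–162). The bracket below has its web top at about (350–427,180–190), with the nest corners at (338,213) and (404,212).

Run:
```python
from sq import *
for n in ['w3','top0']:
    d=load(n);C=cloud(d);Z=C[...,2]
    near=(np.hypot(C[...,0]-.489,C[...,1]-.106)<.06)
    for lo,hi,z in [(.080,.096,.088),(.045,.061,.054),(.16,.18,.1685)]:
        m=((Z>lo)&(Z<hi)&(near if z<.1 else np.ones_like(near))).astype(np.uint8)*255
        if z>.1 and n=='top0': continue
        if z>.1: m[230:]=0
        cs,_=cv2.findContours(m,cv2.RETR_EXTERNAL,cv2.CHAIN_APPROX_NONE)
        if not cs: print(n,z,'none');continue
        c=max(cs,key=cv2.contourArea)[:,0]
        P=plane(d,c.astype(float),z)
        q=cv2.minAreaRect((P[:,:2]*1000).astype(np.float32))
        print(n,z,len(c),'medZ',np.median(Z[m>0]).round(4),'rect',np.round(q[0],1),np.round(q[1],1),round(q[2],1),'px',c.min(0),c.max(0))
d=load('w3');b=cv2.cvtColor(d['image'],cv2.COLOR_BGR2GRAY)
cv2.imwrite('pics/c3.png',cv2.resize(d['image'][120:232,285:495],(800,427),interpolation=cv2.INTER_CUBIC))
```

```text
w3 0.088 167 medZ 0.0873 rect [489.8 110.2] [11.9 61.1] 15.1 px [353 178] [428 192]
w3 0.054 97 medZ 0.0535 rect [476.2 129.4] [25.3 16.8] 15.1 px [349 170] [367 196]
w3 0.1685 591 medZ 0.1617 rect [508.2 140.5] [53.1 93.3] 15.8 px [294 128] [483 229]
top0 0.088 54 medZ 0.0878 rect [486.8 108.2] [10.2 59.3] 16.3 px [303 223] [328 232]
top0 0.054 18 medZ 0.0545 rect [469.8 129.3] [14.6  9.8] 1.7 px [305 232] [309 238]
```

View pics/c3.png

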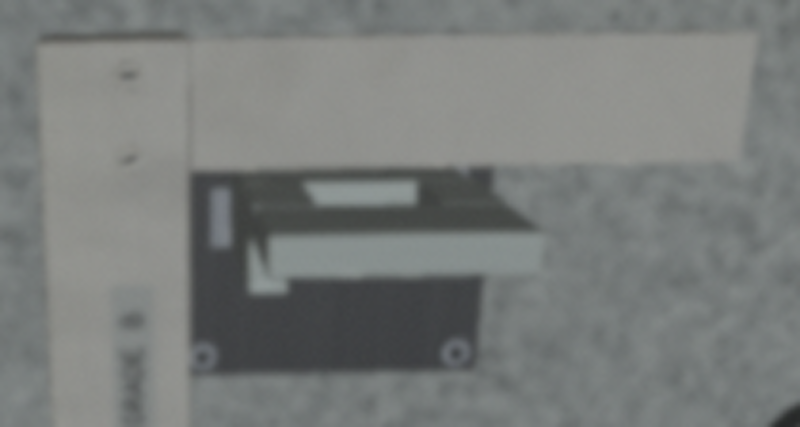

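The crop shows the inner corner at about (190,167), the web top's back edge at row 232 and front edge at row 275, spanning columns 265–545. Next I'll fit these edges at sub-pixel level.

```bash
cat > edge.py <<'E'
from h import *
def edge(d,axis,a0,a1,b,w,z,sign):
    """axis 'h': edge near row b for cols a0..a1; 'v': near col b for rows a0..a1. b may be (b at a0,b at a1); sign +1: brighter with growing index"""
    g=cv2.GaussianBlur(cv2.cvtColor(d['image'],cv2.COLOR_BGR2GRAY).astype(float),(0,0),.8)
    if axis=='v': g=g.T
    D=np.gradient(g,axis=0)*sign; b=np.broadcast_to(b,2); pts=[]
    for a in range(a0,a1+1):
        c=b[0]+(b[1]-b[0])*(a-a0)/(a1-a0); lo=int(round(c-w)); s=np.clip(D[lo:lo+2*w+1,a],0,None)
        k=int(s.argmax()); 
        if s[k]<3 or k in(0,len(s)-1): continue
        q=s[k-1]-2*s[k]+s[k+1]; pts.append((a,lo+k+(.5*(s[k-1]-s[k+1])/q if q else 0)))
    p=np.array(pts); p=p if axis=='h' else p[:,::-1]
    P=plane(d,p,z)[:,:2].astype(np.float32)
    vx,vy,x,y=cv2.fitLine(P*1000,cv2.DIST_HUBER,0,.01,.01).ravel().astype(float)
    n=np.array([-vy,vx]);res=np.abs((P*1000-[x,y])@n)
    yaw=np.degrees(np.arctan2(vy,vx)); return np.array([x,y,yaw]),len(p),np.median(res)
def inter(A,B):
    da=np.array([np.cos(np.radians(A[2])),np.sin(np.radians(A[2]))]);db=np.array([np.cos(np.radians(B[2])),np.sin(np.radians(B[2]))])
    t=np.linalg.solve(np.c_[da,-db],B[:2]-A[:2]);return A[:2]+t[0]*da
E
python3 - <<'E'
from edge import *
d=load('w3')
E={}
for n,a in dict(stock_in=('v',168,222,334.9,4,.1685,-1),stock_out=('v',135,215,(296,298.5),4,.1685,1),blade_in=('h',340,475,163.3,4,.1615,-1),blade_out=('h',340,475,129,4,.1625,1),
  web_back=('h',359,423,181,4,.088,1),web_front=('h',362,408,192.3,3,.088,-1),web_left=('v',183,190,355.5,3,.088,1),web_right=('v',183,189,428,3,.088,-1)).items():
    E[n]=edge(d,*a);print(n,E[n][0].round(2),E[n][1],E[n][2].round(2))
E={k:v[0] for k,v in E.items()}
sc=inter(E['stock_in'],E['blade_in']);print('sqcorner',sc,'bc',inter(E['web_back'],E['web_left']),inter(E['web_back'],E['web_right']), inter(E['web_front'],E['web_left']))
E
```

```text
stock_in [495.37 164.54  16.28] 55 0.02
stock_out [499.05 185.69  16.11] 81 0.03
blade_in [516.72 138.42 -73.75] 136 0.09
blade_out [535.64 137.07 -73.88] 136 0.05
web_back [494.11 108.63 -74.01] 65 0.03
web_front [482.88 112.36 -74.07] 47 0.05
web_left [481.16 137.57  24.81] 8 0.06
web_right [496.8   80.98  14.69] 7 0.05
sqcorner [508.0239328  168.23851921] bc [485.27033492 139.47071076] [501.66598661  82.25632977] [476.32482958 135.33626174]
```

>>> drive_tool:
  targets:
    - {"tx":0,"ty":0,"tz":-0.72,"wx":0,"wy":0,"wz":-0.0035,"claw":-1}
    - {"tx":0,"ty":0,"tz":-0.72,"wx":0,"wy":0,"wz":0,"claw":-1}
    - {"tx":0,"ty":0,"tz":-0.72,"wx":0,"wy":0,"wz":0,"claw":-1}
    - {"tx":0,"ty":0,"tz":-0.72,"wx":0,"wy":0,"wz":0,"claw":-1}
    - {"tx":0,"ty":0,"tz":-0.72,"wx":0,"wy":0,"wz":0,"claw":-1}
    - {"tx":0,"ty":0,"tz":-0.72,"wx":0,"wy":0,"wz":0,"claw":-1}
    - {"tx":0,"ty":0,"tz":0,"wx":0,"wy":0,"wz":0,"claw":-1}
    - {"tx":0,"ty":0,"tz":0,"wx":0,"wy":0,"wz":0,"claw":-1}

```text
clock: 5.85
tool_pos: [0.4543, 0.1656, 0.0399]
eef_rot: [0.991, 0.131, 0.0, -0.001]
contact_force: [0.1, 0.3, -1.4]
opening: 0.211
finger_force: 50.0
```

>>> drive_tool:
  targets:
    - {"tx":-0.13,"ty":-0.15,"tz":0,"wx":0,"wy":0,"wz":0,"claw":-1}
    - {"tx":-0.13,"ty":-0.15,"tz":0,"wx":0,"wy":0,"wz":0,"claw":-1}
    - {"tx":-0.13,"ty":-0.15,"tz":0,"wx":0,"wy":0,"wz":0,"claw":-1}
    - {"tx":-0.13,"ty":-0.15,"tz":0,"wx":0,"wy":0,"wz":0,"claw":-1}
    - {"tx":-0.13,"ty":-0.15,"tz":0,"wx":0,"wy":0,"wz":0,"claw":-1}
    - {"tx":0,"ty":0,"tz":0,"wx":0,"wy":0,"wz":0,"claw":-1}
    - {"tx":0,"ty":0,"tz":0,"wx":0,"wy":0,"wz":0,"claw":-1}
    - {"tx":0,"ty":0,"tz":0,"wx":0,"wy":0,"wz":0,"claw":-1}

```text
clock: 6.65
tool_pos: [0.4348, 0.1425, 0.0397]
eef_rot: [0.991, 0.13, 0.0, -0.0]
contact_force: [0.7, 0.0, -3.5]
opening: 0.214
finger_force: 50.0
```

Run:
```python
from h import *
d=snap('wrist','w4');st();cv2.imwrite('pics/w4.png',cv2.resize(d['image'][100:260,260:500],(720,480),interpolation=cv2.INTER_CUBIC))
```

```text
t 6.7 p [0.4347 0.1425 0.0397] zax [ 5.e-04  2.e-04 -1.e+00] yawY -75.01 F [ 0.7  0.1 -2.3] M [-0.08  0.28 -0.02] op 19.3 ff 50.0 q [-0.45  0.89  0.06  2.2  -0.74  0.06 -0.99]
```

View pics/w4.png

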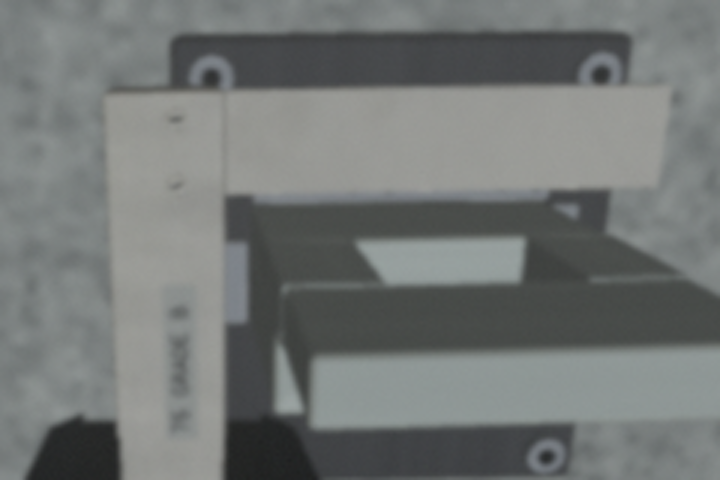

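The wrist view shows the square close in: inner corner at crop (225,192), blade parallel behind the web, stock left of the flange. By odometry about 5 mm remains in both directions. Joint 6 is near its lower limit, so I'll go in small steps: y first, slightly higher.

>>> drive_tool:
  targets:
    - {"tx":0,"ty":0,"tz":0.1,"wx":0,"wy":0,"wz":0,"claw":-1}
    - {"tx":0.02,"ty":-0.07,"tz":0,"wx":0,"wy":0,"wz":0,"claw":-1}
    - {"tx":0.02,"ty":-0.07,"tz":0,"wx":0,"wy":0,"wz":0,"claw":-1}
    - {"tx":-0.03,"ty":-0.01,"tz":0,"wx":0,"wy":0,"wz":0,"claw":-1}
    - {"tx":-0.03,"ty":-0.01,"tz":0,"wx":0,"wy":0,"wz":0,"claw":-1}
    - {"tx":0,"ty":0,"tz":0,"wx":0,"wy":0,"wz":0,"claw":-1}
    - {"tx":0,"ty":0,"tz":0,"wx":0,"wy":0,"wz":0,"claw":-1}
    - {"tx":0,"ty":0,"tz":0,"wx":0,"wy":0,"wz":0,"claw":-1}

```text
clock: 7.5
tool_pos: [0.4339, 0.1375, 0.0427]
eef_rot: [0.991, 0.13, 0.0, -0.0]
contact_force: [-0.7, -0.1, -2.5]
opening: 0.215
finger_force: 50.0
```

Run:
```python
from h import *
s=st();print(s['q'].round(4))
```

```text
t 7.5 p [0.4339 0.1375 0.0427] zax [ 0.  0. -1.] yawY -75.03 F [-0.7 -0.1 -2.5] M [ 0.01  0.26 -0.02] op 18.9 ff 50.0 q [-0.44  0.89  0.06  2.21 -0.74  0.07 -0.98]
[-0.4427  0.885   0.0568  2.2091 -0.7399  0.0652 -0.9773]
```

>>> drive_tool:
  targets:
    - {"tx":-0.04,"ty":-0.012,"tz":0,"wx":0,"wy":0,"wz":0,"claw":-1}
    - {"tx":-0.04,"ty":-0.012,"tz":0,"wx":0,"wy":0,"wz":0,"claw":-1}
    - {"tx":0.01,"ty":-0.032,"tz":0,"wx":0,"wy":0,"wz":0,"claw":-1}
    - {"tx":0,"ty":0,"tz":0,"wx":0,"wy":0,"wz":0,"claw":-1}
    - {"tx":0,"ty":0,"tz":0,"wx":0,"wy":0,"wz":0,"claw":-1}
    - {"tx":0,"ty":0,"tz":0,"wx":0,"wy":0,"wz":0,"claw":-1}
    - {"tx":0,"ty":0,"tz":0,"wx":0,"wy":0,"wz":0,"claw":-1}
    - {"tx":0,"ty":0,"tz":0,"wx":0,"wy":0,"wz":0,"claw":-1}

```text
clock: 8.3
tool_pos: [0.4318, 0.1357, 0.0428]
eef_rot: [0.991, 0.13, 0.0, 0.0]
contact_force: [-0.5, -0.5, -2.4]
opening: 0.216
finger_force: 50.0
```

```bash
cat >> h.py <<'E'
def bf(s,p0,yaw):
    e=np.array([[np.cos(yaw),np.sin(yaw)],[-np.sin(yaw),np.cos(yaw)]])
    print('q6',s['q'][5].round(4),'disp xy bracket mm',(e@(s['tool_pos'][:2]-p0)*1000).round(2),'F bracket',(e@s['contact_force'][:2]).round(2))
E
python3 - <<'E'
from h import *
bf(st(),np.array([.4537,.1644]),np.radians(16))
E
```

```text
t 8.3 p [0.4318 0.1357 0.0428] zax [ 1.e-04 -0.e+00 -1.e+00] yawY -75.03 F [-0.5 -0.5 -2.4] M [-0.06  0.27 -0.  ] op 19.0 ff 50.0 q [-0.44  0.88  0.05  2.22 -0.75  0.06 -0.97]
q6 0.0569 disp xy bracket mm [-28.99 -21.5 ] F bracket [-0.65 -0.35]
```

>>> drive_tool:
  targets:
    - {"tx":-0.012,"ty":-0.02,"tz":0,"wx":0,"wy":0,"wz":0,"claw":-1}
    - {"tx":-0.012,"ty":-0.02,"tz":0,"wx":0,"wy":0,"wz":0,"claw":-1}
    - {"tx":0,"ty":0,"tz":0,"wx":0,"wy":0,"wz":0,"claw":-1}
    - {"tx":0,"ty":0,"tz":0,"wx":0,"wy":0,"wz":0,"claw":-1}
    - {"tx":0,"ty":0,"tz":0,"wx":0,"wy":0,"wz":0,"claw":-1}
    - {"tx":0,"ty":0,"tz":0,"wx":0,"wy":0,"wz":0,"claw":-1}
    - {"tx":0,"ty":0,"tz":0,"wx":0,"wy":0,"wz":0,"claw":-1}
    - {"tx":0,"ty":0,"tz":0,"wx":0,"wy":0,"wz":0,"claw":-1}

```text
clock: 9.1
tool_pos: [0.431, 0.1345, 0.0427]
eef_rot: [0.991, 0.13, 0.0, 0.0]
contact_force: [0.3, 0.5, -2.7]
opening: 0.212
finger_force: 50.0
```

Run:
```python
from h import *
bf(st(),np.array([.4537,.1644]),np.radians(16))
```

```text
t 9.1 p [0.431  0.1345 0.0427] zax [ 1.e-04 -1.e-04 -1.e+00] yawY -75.03 F [ 0.3  0.5 -2.7] M [-0.02  0.18  0.02] op 18.7 ff 50.0 q [-0.43  0.88  0.05  2.22 -0.76  0.05 -0.96]
q6 0.0535 disp xy bracket mm [-30.02 -22.49] F bracket [0.43 0.39]
```

>>> drive_tool:
  targets:
    - {"tx":-0.012,"ty":-0.02,"tz":0,"wx":0,"wy":0,"wz":0,"claw":-1}
    - {"tx":-0.012,"ty":-0.02,"tz":0,"wx":0,"wy":0,"wz":0,"claw":-1}
    - {"tx":0,"ty":0,"tz":0,"wx":0,"wy":0,"wz":0,"claw":-1}
    - {"tx":0,"ty":0,"tz":0,"wx":0,"wy":0,"wz":0,"claw":-1}
    - {"tx":0,"ty":0,"tz":0,"wx":0,"wy":0,"wz":0,"claw":-1}
    - {"tx":0,"ty":0,"tz":0,"wx":0,"wy":0,"wz":0,"claw":-1}
    - {"tx":0,"ty":0,"tz":0,"wx":0,"wy":0,"wz":0,"claw":-1}
    - {"tx":0,"ty":0,"tz":0,"wx":0,"wy":0,"wz":0,"claw":-1}

```text
clock: 9.9
tool_pos: [0.4303, 0.1335, 0.0428]
eef_rot: [0.991, 0.13, 0.0, -0.0]
contact_force: [-0.1, 1.7, -4.0]
opening: 0.219
finger_force: 50.0
```

Run:
```python
from h import *
bf(st(),np.array([.4537,.1644]),np.radians(16))
```

```text
t 9.9 p [0.4303 0.1335 0.0428] zax [ 0.e+00  1.e-04 -1.e+00] yawY -75.01 F [-0.1  1.7 -4. ] M [0.28 0.19 0.1 ] op 19.2 ff 50.0 q [-0.43  0.88  0.05  2.22 -0.77  0.05 -0.94]
q6 0.0504 disp xy bracket mm [-31.02 -23.27] F bracket [0.38 1.62]
```

>>> drive_tool:
  targets:
    - {"tx":-0.014,"ty":-0.013,"tz":0,"wx":0,"wy":0,"wz":0,"claw":-1}
    - {"tx":-0.014,"ty":-0.013,"tz":0,"wx":0,"wy":0,"wz":0,"claw":-1}
    - {"tx":0,"ty":0,"tz":0,"wx":0,"wy":0,"wz":0,"claw":-1}
    - {"tx":0,"ty":0,"tz":0,"wx":0,"wy":0,"wz":0,"claw":-1}
    - {"tx":0,"ty":0,"tz":0,"wx":0,"wy":0,"wz":0,"claw":-1}
    - {"tx":0,"ty":0,"tz":0,"wx":0,"wy":0,"wz":0,"claw":-1}
    - {"tx":0,"ty":0,"tz":0,"wx":0,"wy":0,"wz":0,"claw":-1}
    - {"tx":0,"ty":0,"tz":0,"wx":0,"wy":0,"wz":0,"claw":-1}

```text
clock: 10.7
tool_pos: [0.4298, 0.133, 0.0428]
eef_rot: [0.991, 0.131, 0.0, -0.0]
contact_force: [1.3, 5.1, -2.8]
opening: 0.214
finger_force: 50.0
```

Run:
```python
from h import *
bf(st(),np.array([.4537,.1644]),np.radians(16))
```

```text
t 10.7 p [0.4298 0.133  0.0428] zax [ 6.e-04  6.e-04 -1.e+00] yawY -75.0 F [ 1.3  5.1 -2.8] M [ 0.99 -0.17  0.22] op 18.9 ff 50.0 q [-0.43  0.88  0.04  2.22 -0.8   0.05 -0.92]
q6 0.0476 disp xy bracket mm [-31.61 -23.57] F bracket [2.64 4.54]
```

>>> drive_tool:
  targets:
    - {"tx":-0.015,"ty":-0.01,"tz":0,"wx":0,"wy":0,"wz":0,"claw":-1}
    - {"tx":-0.015,"ty":-0.01,"tz":0,"wx":0,"wy":0,"wz":0,"claw":-1}
    - {"tx":0,"ty":0,"tz":0,"wx":0,"wy":0,"wz":0,"claw":-1}
    - {"tx":0,"ty":0,"tz":0,"wx":0,"wy":0,"wz":0,"claw":-1}
    - {"tx":0,"ty":0,"tz":0,"wx":0,"wy":0,"wz":0,"claw":-1}
    - {"tx":0,"ty":0,"tz":0,"wx":0,"wy":0,"wz":0,"claw":-1}
    - {"tx":0,"ty":0,"tz":0,"wx":0,"wy":0,"wz":0,"claw":-1}
    - {"tx":0,"ty":0,"tz":0,"wx":0,"wy":0,"wz":0,"claw":-1}

```text
clock: 11.5
tool_pos: [0.4297, 0.1329, 0.0428]
eef_rot: [0.991, 0.131, 0.001, -0.0]
contact_force: [3.0, 5.3, -3.5]
opening: 0.217
finger_force: 50.0
```

Run:
```python
from edge import *
d=snap('wrist','w5');s=st();bf(s,np.array([.4537,.1644]),np.radians(16))
g=cv2.cvtColor(d['image'],cv2.COLOR_BGR2GRAY)
cv2.imwrite('pics/w5.png',cv2.resize(d['image'][100:260,260:560],(800,427),interpolation=cv2.INTER_CUBIC))
```

```text
t 11.55 p [0.4297 0.1329 0.0428] zax [ 0.002   0.0012 -1.    ] yawY -74.97 F [ 3.7  5.6 -2.4] M [ 1.21 -0.4   0.22] op 18.7 ff 50.0 q [-0.43  0.88  0.04  2.23 -0.84  0.05 -0.87]
q6 0.0452 disp xy bracket mm [-31.75 -23.66] F bracket [5.13 4.39]
```

View pics/w5.png

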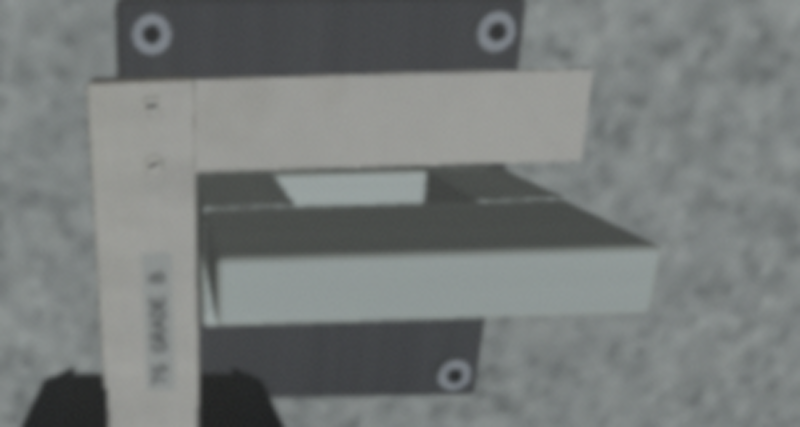

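The wrist view shows the square seated on the corner: stock against the flange at crop (200,260), blade against the web's back at row 165. I'll check that it is parallel.

Run:
```python
from edge import *
d=load('w5')
for n,a in dict(stock_in=('v',170,235,(333.5,334.5),4,.042,-1),stock_out=('v',140,235,(295,300),5,.042,1),blade_in=('h',337,475,(164,160),4,.035,-1),blade_out=('h',337,478,(129,126.5),4,.036,1),web_back=('h',346,500,(195.5,192.5),4,.088,1),web_front=('h',345,500,(221,217.5),4,.088,-1)).items():
    e=edge(d,*a);print(n,e[0].round(2),e[1],e[2].round(3))
```

```text
stock_in [469.   134.32  16.92] 66 0.148
stock_out [469.05 154.41  16.69] 96 0.05
blade_in [498.17  95.56 -73.3 ] 135 0.189
blade_out [512.9  108.79 -73.09] 142 0.047
web_back [492.13 113.67 -73.24] 155 0.009
web_front [484.07 107.74 -73.09] 156 0.024
```

>>> drive_tool:
  targets:
    - {"tx":0.003,"ty":-0.01,"tz":0,"wx":0,"wy":0,"wz":-0.0025,"claw":-1}
    - {"tx":0,"ty":0,"tz":0,"wx":0,"wy":0,"wz":0,"claw":-1}
    - {"tx":0,"ty":0,"tz":0,"wx":0,"wy":0,"wz":0,"claw":-1}
    - {"tx":0,"ty":0,"tz":0,"wx":0,"wy":0,"wz":0,"claw":-1}
    - {"tx":0,"ty":0,"tz":0,"wx":0,"wy":0,"wz":0,"claw":-1}
    - {"tx":0,"ty":0,"tz":0,"wx":0,"wy":0,"wz":0,"claw":-1}
    - {"tx":0,"ty":0,"tz":0,"wx":0,"wy":0,"wz":0,"claw":-1}
    - {"tx":0,"ty":0,"tz":0,"wx":0,"wy":0,"wz":0,"claw":-1}

```text
clock: 12.35
tool_pos: [0.4297, 0.1329, 0.0428]
eef_rot: [0.992, 0.13, 0.001, -0.001]
contact_force: [3.0, 5.3, -3.4]
opening: 0.212
finger_force: 50.0
```

Run:
```python
from h import *
s=st();bf(s,np.array([.4537,.1644]),np.radians(16))
```

```text
t 12.35 p [0.4297 0.1329 0.0428] zax [ 0.0018  0.0016 -1.    ] yawY -75.1 F [ 3.   5.3 -3.4] M [ 1.37 -0.38  0.26] op 18.6 ff 50.0 q [-0.43  0.88  0.04  2.23 -0.84  0.05 -0.87]
q6 0.0454 disp xy bracket mm [-31.74 -23.68] F bracket [4.39 4.26]
```

>>> drive_tool:
  targets:
    - {"tx":-0.005,"ty":-0.01,"tz":0,"wx":0,"wy":0,"wz":-0.0035,"claw":-1}
    - {"tx":0,"ty":0,"tz":0,"wx":0,"wy":0,"wz":0,"claw":-1}
    - {"tx":0,"ty":0,"tz":0,"wx":0,"wy":0,"wz":0,"claw":-1}
    - {"tx":0,"ty":0,"tz":0,"wx":0,"wy":0,"wz":0,"claw":-1}
    - {"tx":0,"ty":0,"tz":0,"wx":0,"wy":0,"wz":0,"claw":-1}
    - {"tx":0,"ty":0,"tz":0,"wx":0,"wy":0,"wz":0,"claw":-1}
    - {"tx":0,"ty":0,"tz":0,"wx":0,"wy":0,"wz":0,"claw":-1}
    - {"tx":0,"ty":0,"tz":0,"wx":0,"wy":0,"wz":0,"claw":-1}

```text
clock: 13.15
tool_pos: [0.4297, 0.1329, 0.0428]
eef_rot: [0.992, 0.128, 0.001, -0.001]
contact_force: [3.4, 6.5, -3.4]
opening: 0.218
finger_force: 50.0
```

Run:
```python
from h import *
s=st();bf(s,np.array([.4537,.1644]),np.radians(16))
```

```text
t 13.15 p [0.4297 0.1329 0.0428] zax [ 0.0021  0.002  -1.    ] yawY -75.28 F [ 3.4  6.5 -3.4] M [ 1.47 -0.43  0.27] op 19.2 ff 50.0 q [-0.43  0.88  0.04  2.23 -0.85  0.05 -0.86]
q6 0.0452 disp xy bracket mm [-31.74 -23.66] F bracket [5.01 5.3 ]
```

Run:
```python
from edge import *
d=snap('wrist','w6')
for n,a in dict(stock_in=('v',170,235,(333.5,334.5),4,.042,-1),stock_out=('v',140,235,(295,300),5,.042,1),blade_in=('h',337,475,(164,160),4,.035,-1),blade_out=('h',337,478,(129,126.5),4,.036,1),web_back=('h',346,500,(195.5,192.5),4,.088,1),web_front=('h',345,500,(221,217.5),4,.088,-1)).items():
    e=edge(d,*a);print(n,e[0].round(2),e[1],e[2].round(3))
```

```text
stock_in [464.37 132.88  16.95] 66 0.139
stock_out [472.38 155.4   16.69] 96 0.058
blade_in [498.25  95.35 -73.44] 135 0.132
blade_out [513.48 106.76 -73.13] 142 0.044
web_back [491.79 114.73 -73.24] 155 0.01
web_front [482.15 113.97 -73.1 ] 156 0.028
```

The square stayed put while the tool twisted by 0.3°, so it is flush and has been held for over 2 s. Next I'll retreat diagonally and carry it back to the plate.

>>> drive_tool:
  targets:
    - {"tx":0.19,"ty":0.35,"tz":0,"wx":0,"wy":0,"wz":0,"claw":-1}
    - {"tx":0.19,"ty":0.35,"tz":0,"wx":0,"wy":0,"wz":0,"claw":-1}
    - {"tx":0.19,"ty":0.35,"tz":0,"wx":0,"wy":0,"wz":0,"claw":-1}
    - {"tx":0,"ty":0,"tz":0.8,"wx":0,"wy":0,"wz":0,"claw":-1}
    - {"tx":0,"ty":0,"tz":0.9,"wx":0,"wy":0,"wz":0,"claw":-1}
    - {"tx":0,"ty":0,"tz":0.9,"wx":0,"wy":0,"wz":0,"claw":-1}
    - {"tx":0,"ty":0,"tz":0.9,"wx":0,"wy":0,"wz":0,"claw":-1}
    - {"tx":0,"ty":0,"tz":0.9,"wx":0,"wy":0,"wz":0,"claw":-1}

```text
clock: 14.0
tool_pos: [0.4442, 0.161, 0.1755]
eef_rot: [0.992, 0.125, -0.001, 0.001]
contact_force: [-0.4, 0.7, -3.0]
opening: 0.212
finger_force: 50.0
```

>>> drive_tool:
  targets:
    - {"tx":0.157,"ty":0.42,"tz":0,"wx":0,"wy":0,"wz":0.13,"claw":-1}
    - {"tx":0.157,"ty":0.42,"tz":0,"wx":0,"wy":0,"wz":0.13,"claw":-1}
    - {"tx":0.157,"ty":0.42,"tz":0,"wx":0,"wy":0,"wz":0.13,"claw":-1}
    - {"tx":0.157,"ty":0.42,"tz":0,"wx":0,"wy":0,"wz":0.13,"claw":-1}
    - {"tx":0.157,"ty":0.42,"tz":0,"wx":0,"wy":0,"wz":0.13,"claw":-1}
    - {"tx":0.157,"ty":0.42,"tz":0,"wx":0,"wy":0,"wz":0.13,"claw":-1}
    - {"tx":0.157,"ty":0.42,"tz":0,"wx":0,"wy":0,"wz":0.13,"claw":-1}
    - {"tx":0.157,"ty":0.42,"tz":0,"wx":0,"wy":0,"wz":0.13,"claw":-1}

```text
clock: 14.8
tool_pos: [0.4825, 0.2618, 0.1741]
eef_rot: [0.782, 0.624, -0.002, 0.001]
contact_force: [0.3, -0.4, -1.9]
opening: 0.214
finger_force: 50.0
```

>>> drive_tool:
  targets:
    - {"tx":0.157,"ty":0.42,"tz":0,"wx":0,"wy":0,"wz":0.13,"claw":-1}
    - {"tx":0.157,"ty":0.42,"tz":0,"wx":0,"wy":0,"wz":0.13,"claw":-1}
    - {"tx":0.157,"ty":0.42,"tz":-0.5,"wx":0,"wy":0,"wz":0.13,"claw":-1}
    - {"tx":0.157,"ty":0.42,"tz":-0.8,"wx":0,"wy":0,"wz":0.138,"claw":-1}
    - {"tx":0,"ty":0,"tz":-0.8,"wx":0,"wy":0,"wz":0,"claw":-1}
    - {"tx":0,"ty":0,"tz":-0.8,"wx":0,"wy":0,"wz":0,"claw":-1}
    - {"tx":0,"ty":0,"tz":0,"wx":0,"wy":0,"wz":0,"claw":-1}
    - {"tx":0,"ty":0,"tz":0,"wx":0,"wy":0,"wz":0,"claw":-1}

```text
clock: 15.6
tool_pos: [0.5017, 0.3122, 0.0874]
eef_rot: [0.584, 0.812, -0.001, 0.0]
contact_force: [-0.1, -0.1, -1.7]
opening: 0.217
finger_force: 50.0
```

Run:
```python
from h import *
s=st()
```

```text
t 15.6 p [0.5017 0.3122 0.0874] zax [-0.0013 -0.0025 -1.    ] yawY 18.58 F [-0.1 -0.1 -1.7] M [-0.14  0.03  0.01] op 19.1 ff 50.0 q [-0.69  0.87  0.1   1.79 -0.16  0.48 -0.16]
```

>>> drive_tool:
  targets:
    - {"tx":0.05,"ty":0.1,"tz":-0.5,"wx":0,"wy":0,"wz":0.003,"claw":-1}
    - {"tx":0,"ty":0,"tz":-0.5,"wx":0,"wy":0,"wz":0,"claw":-1}
    - {"tx":0,"ty":0,"tz":-0.5,"wx":0,"wy":0,"wz":0,"claw":-1}
    - {"tx":0,"ty":0,"tz":-0.2,"wx":0,"wy":0,"wz":0,"claw":-1}
    - {"tx":0,"ty":0,"tz":-0.1,"wx":0,"wy":0,"wz":0,"claw":-1}
    - {"tx":0,"ty":0,"tz":0,"wx":0,"wy":0,"wz":0,"claw":-1}
    - {"tx":0,"ty":0,"tz":0,"wx":0,"wy":0,"wz":0,"claw":-1}
    - {"tx":0,"ty":0,"tz":0,"wx":0,"wy":0,"wz":0,"claw":-1}

```text
clock: 16.4
tool_pos: [0.504, 0.3173, 0.0343]
eef_rot: [0.582, 0.813, 0.001, 0.0]
contact_force: [-0.3, 0.4, -2.6]
opening: 0.214
finger_force: 50.0
```

Run:
```python
from h import *
s=st()
```

```text
t 16.4 p [0.504  0.3173 0.0343] zax [ 1.e-03  6.e-04 -1.e+00] yawY 18.87 F [-0.3  0.4 -2.6] M [-0.15  0.07  0.01] op 18.8 ff 50.0 q [-0.68  0.96  0.08  1.79 -0.17  0.39 -0.16]
```

Still in the air. I'll go another 4 mm down, then release and rise.

>>> drive_tool:
  targets:
    - {"tx":0,"ty":0,"tz":-0.06,"wx":0,"wy":0,"wz":0,"claw":-1}
    - {"tx":0,"ty":0,"tz":-0.06,"wx":0,"wy":0,"wz":0,"claw":-1}
    - {"tx":0,"ty":0,"tz":0,"wx":0,"wy":0,"wz":0,"claw":-1}
    - {"tx":0,"ty":0,"tz":0,"wx":0,"wy":0,"wz":0,"claw":-1}
    - {"tx":0,"ty":0,"tz":0,"wx":0,"wy":0,"wz":0,"claw":-1}
    - {"tx":0,"ty":0,"tz":0,"wx":0,"wy":0,"wz":0,"claw":-1}
    - {"tx":0,"ty":0,"tz":0,"wx":0,"wy":0,"wz":0,"claw":-1}
    - {"tx":0,"ty":0,"tz":0,"wx":0,"wy":0,"wz":0,"claw":-1}

```text
clock: 17.2
tool_pos: [0.5039, 0.3171, 0.0304]
eef_rot: [0.582, 0.813, 0.0, 0.0]
contact_force: [0.3, 0.8, 3.0]
opening: 0.217
finger_force: 50.0
```

Run:
```python
from h import *
s=st()
```

```text
t 17.2 p [0.5039 0.3171 0.0304] zax [ 7.e-04  3.e-04 -1.e+00] yawY 18.86 F [0.3 0.8 3. ] M [-0.13  0.01 -0.01] op 19.1 ff 50.0 q [-0.68  0.97  0.08  1.79 -0.17  0.39 -0.16]
```

>>> drive_tool:
  targets:
    - {"tx":0,"ty":0,"tz":0,"wx":0,"wy":0,"wz":0,"claw":0.3}
    - {"tx":0,"ty":0,"tz":0,"wx":0,"wy":0,"wz":0,"claw":0.3}
    - {"tx":0,"ty":0,"tz":0,"wx":0,"wy":0,"wz":0,"claw":0.3}
    - {"tx":0,"ty":0,"tz":1,"wx":0,"wy":0,"wz":0,"claw":0.3}
    - {"tx":0,"ty":0,"tz":1,"wx":0,"wy":0,"wz":0,"claw":0.3}
    - {"tx":0,"ty":0,"tz":1,"wx":0,"wy":0,"wz":0,"claw":0.3}
    - {"tx":0,"ty":-0.6,"tz":1,"wx":0,"wy":0,"wz":0,"claw":0.3}
    - {"tx":0,"ty":-1,"tz":1,"wx":0,"wy":0,"wz":0,"claw":0.3}

```text
clock: 18.0
tool_pos: [0.503, 0.2711, 0.1811]
eef_rot: [0.58, 0.815, 0.001, -0.0]
contact_force: [-0.1, -0.2, 0.3]
opening: 0.653
finger_force: 0.0
```

>>> drive_tool:
  targets:
    - {"tx":0.2,"ty":-1,"tz":0.25,"wx":0,"wy":0,"wz":-0.053,"claw":0.3}
    - {"tx":0.2,"ty":-1,"tz":0.25,"wx":0,"wy":0,"wz":-0.053,"claw":0.3}
    - {"tx":0.2,"ty":-1,"tz":0.25,"wx":0,"wy":0,"wz":-0.053,"claw":0.3}
    - {"tx":0.2,"ty":-1,"tz":0.25,"wx":0,"wy":0,"wz":-0.053,"claw":0.3}
    - {"tx":0.2,"ty":-1,"tz":0.25,"wx":0,"wy":0,"wz":-0.053,"claw":0.3}
    - {"tx":0.2,"ty":-1,"tz":0.25,"wx":0,"wy":0,"wz":-0.053,"claw":0.3}
    - {"tx":0.2,"ty":-1,"tz":0.25,"wx":0,"wy":0,"wz":-0.053,"claw":0.3}
    - {"tx":0.2,"ty":-1,"tz":0.25,"wx":0,"wy":0,"wz":-0.053,"claw":0.3}

```text
clock: 18.8
tool_pos: [0.5515, 0.0279, 0.2404]
eef_rot: [0.747, 0.665, -0.0, -0.0]
contact_force: [0.7, -0.5, -0.6]
opening: 0.651
finger_force: 0.0
```

>>> drive_tool:
  targets:
    - {"tx":0.27,"ty":-1,"tz":0,"wx":0,"wy":0,"wz":-0.053,"claw":0.3}
    - {"tx":0.27,"ty":-1,"tz":0,"wx":0,"wy":0,"wz":-0.053,"claw":0.3}
    - {"tx":0.27,"ty":-1,"tz":0,"wx":0,"wy":0,"wz":-0.053,"claw":0.3}
    - {"tx":0.27,"ty":-1,"tz":0,"wx":0,"wy":0,"wz":-0.053,"claw":0.3}
    - {"tx":0.27,"ty":-1,"tz":0,"wx":0,"wy":0,"wz":-0.053,"claw":0.3}
    - {"tx":0.27,"ty":-1,"tz":0,"wx":0,"wy":0,"wz":-0.053,"claw":0.3}
    - {"tx":0.27,"ty":-1,"tz":0,"wx":0,"wy":0,"wz":-0.053,"claw":0.3}
    - {"tx":0,"ty":0,"tz":0,"wx":0,"wy":0,"wz":0,"claw":0.3}

```text
clock: 19.6
tool_pos: [0.6079, -0.187, 0.2401]
eef_rot: [0.863, 0.506, -0.001, 0.002]
contact_force: [-1.0, -0.3, 0.9]
opening: 0.653
finger_force: 0.0
```

Run:
```python
from h import *
d=snap('wrist','w7');s=st();t=snap('top','top1')
hsv=cv2.cvtColor(d['image'],cv2.COLOR_BGR2HSV);m=((hsv[...,1]>120)&((hsv[...,0]<8)|(hsv[...,0]>172))).astype(np.uint8)*255
n,l,stt,cen=cv2.connectedComponentsWithStats(m);print([ (x.tolist(),c.round(1)) for x,c in zip(stt,cen) if 60<x[4]<50000])
cv2.imwrite('pics/w7.png',d['image'])
# square back on plate (top view)
b=t['image'].astype(float);C=cloud(t);print('square z',C[222,217],C[228,222],C[205,206])
```

```text
t 19.65 p [ 0.6078 -0.1836  0.2398] zax [-5.0e-04 -1.5e-03 -1.0e+00] yawY -29.04 F [-0.5  0.4  0.2] M [0.01 0.13 0.01] op 57.2 ff 0.0 q [ 0.05  0.73  0.31  1.56 -0.26  0.9  -0.05]
[([474, 110, 7, 13, 69], array([476.9, 116.1])), ([352, 151, 22, 54, 892], array([361.9, 177.3]))]
square z [0.49690101 0.35863478 0.02572956] [0.48218628 0.34548336 0.024412  ] [0.53959844 0.39012876 0.02112852]
```

View pics/w7.png

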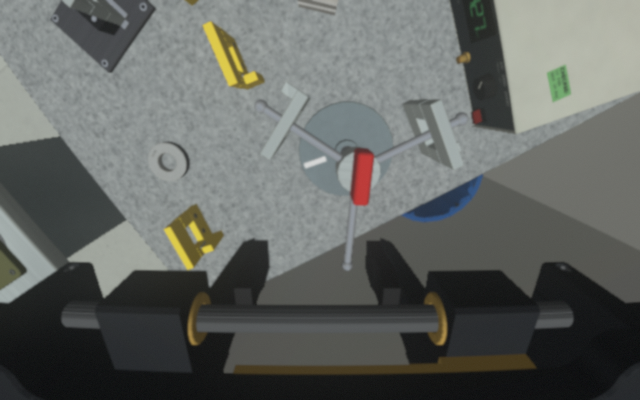

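The wrist view shows the red handle at (352–374,151–205), the free branch running down to its ball at (347,267), the white mark at (305–326,157–168), and the grey base round (346,148). The robot-side brackets are at (285,125) and (435,135).

Run:
```python
from h import *
d=load('w7');t=load('top0');C=cloud(d);Z=C[...,2]
def red(d):
    hsv=cv2.cvtColor(d['image'],cv2.COLOR_BGR2HSV);return (hsv[...,1]>120)&((hsv[...,0]<8)|(hsv[...,0]>172))
for n,D,box in(('w7',d,(345,145,380,212)),('top',t,(425,140,465,175))):
    m=red(D);k=np.zeros_like(m);k[box[1]:box[3],box[0]:box[2]]=1
    m&=k
    V=D['image'][...,2]; print(n,'red V pct',np.percentile(V[m],[10,30,50,70,90]))
    th=cv2.threshold(V[m].reshape(-1,1),0,255,cv2.THRESH_OTSU)[0]
    top=(m&(V>th)).astype(np.uint8)*255 if n=='w7' else m.astype(np.uint8)*255
    for nm,mm in(('all',m.astype(np.uint8)*255),('top',top)):
        c=max(cv2.findContours(mm,cv2.RETR_EXTERNAL,cv2.CHAIN_APPROX_NONE)[0],key=cv2.contourArea)[:,0]
        P=plane(D,c.astype(float),.156);q=cv2.minAreaRect((P[:,:2]*1000).astype(np.float32));print(nm,np.round(q[0],1),np.round(q[1],1),round(q[2],1),'z',np.nanpercentile(cloud(D)[...,2][mm>0],[20,80]).round(3))
# mark
g=d['image'].astype(int);m=((g.min(2)>215)).astype(np.uint8)*255;k=np.zeros_like(m);k[150:175,298:332]=1;m*=k
print('white px',(m>0).sum())
c=max(cv2.findContours(m,cv2.RETR_EXTERNAL,cv2.CHAIN_APPROX_NONE)[0],key=cv2.contourArea)[:,0]
P=plane(d,c.astype(float),.014)[:,:2]*1000;q=cv2.minAreaRect(P.astype(np.float32));print('mark',np.round(q[0],1),np.round(q[1],1),round(q[2],1));v=cv2.fitLine(P.astype(np.float32),2,0,.01,.01).ravel();print('mark yaw',np.degrees(np.arctan2(v[1],v[0])))
# base: depth near .014 
m=((Z>.009)&(Z<.022)&(np.hypot(C[...,0]-.65,C[...,1]+.185)<.09)).astype(np.uint8)*255
P=plane(d,np.argwhere(m>0)[:,::-1].astype(float),.014)[:,:2]*1000;(cx,cy),rad=cv2.minEnclosingCircle(P.astype(np.float32));print('base',cx,cy,rad)
print('ball',plane(d,[[347,267]],.116),C[267,347], 'branch at',plane(d,[[351,235],[354,212]],.116))
```

```text
w7 red V pct [123. 168. 184. 188. 189.]
all [ 653.5 -182.6] [44.8 14.2] 57.4 z [0.154 0.156]
top [ 653.9 -184.2] [42.5 11.7] 57.7 z [0.155 0.156]
top red V pct [ 62.  88. 159. 174. 179.]
all [ 649.8 -182.3] [45.  18.8] 57.1 z [0.148 0.157]
top [ 649.8 -182.3] [45.  18.8] 57.1 z [0.148 0.157]
white px 0Traceback (most recent call last):
  File "<stdin>", line 17, in <module>
ValueError: max() iterable argument is empty
```

Run:
```python
from h import *
d=load('w7');C=cloud(d);Z=C[...,2]
g=d['image'].min(2).copy();sub=g[150:175,298:334];print(np.percentile(sub,[50,90,99]))
th=int(cv2.threshold(np.ascontiguousarray(sub).reshape(-1,1),0,255,cv2.THRESH_OTSU)[0]);print(th)
m=np.zeros_like(g);m[150:175,298:334]=(sub>th+15)*255
n,l,s,_=cv2.connectedComponentsWithStats(m);print(s[1:].tolist())
c=max(cv2.findContours(m,cv2.RETR_EXTERNAL,cv2.CHAIN_APPROX_NONE)[0],key=cv2.contourArea)[:,0]
P=plane(d,c.astype(float),.014)[:,:2]*1000;q=cv2.minAreaRect(P.astype(np.float32));print('mark',np.round(q[0],1),np.round(q[1],1),round(q[2],1))
ax=np.array([653.7,-183]);v=np.array(q[0])-ax;print('dir mark from axis',np.degrees(np.arctan2(v[1],v[0])),np.hypot(*v))
m=((Z>.009)&(Z<.022)&(np.hypot(C[...,0]-.65,C[...,1]+.185)<.09)).astype(np.uint8)*255
P=plane(d,np.argwhere(m>0)[:,::-1].astype(float),.014)[:,:2]*1000;(cx,cy),rad=cv2.minEnclosingCircle(P.astype(np.float32));print('base',cx,cy,rad)
p=plane(d,[[347,267],[351,235],[354,212]],.116)[:,:2]*1000;print('ball,branch',p,C[267,347]);
for x in p: w=x-ax;print(np.degrees(np.arctan2(w[1],w[0])),np.hypot(*w))
```

```text
[121.  188.1 212. ]
160
[[304, 157, 22, 11, 112]]
mark [ 611.6 -177.3] [ 6.7 29. ] 80.9
dir mark from axis 172.30250633686293 42.530382284620174
base 653.5903930664062 -183.7908935546875 61.69768524169922
ball,branch [[ 596.55985845 -276.21868276]
 [ 617.689918   -244.0793763 ]
 [ 631.90900453 -222.73827824]] [ 0.59770845 -0.27272828  0.12157579]
-121.50699665946385 109.33763575364254
-120.52198770101629 70.90427501201387
-118.73872719086292 45.320836715944054
```

>>> drive_tool:
  targets:
    - {"tx":0.5,"ty":0,"tz":0,"wx":0,"wy":0,"wz":-0.028,"claw":0.3}
    - {"tx":0.5,"ty":0,"tz":-0.2,"wx":0,"wy":0,"wz":-0.028,"claw":0.3}
    - {"tx":0.52,"ty":0,"tz":-0.5,"wx":0,"wy":0,"wz":0,"claw":0.2}
    - {"tx":0,"ty":0,"tz":-0.6,"wx":0,"wy":0,"wz":0,"claw":0.1}
    - {"tx":0,"ty":0,"tz":-0.6,"wx":0,"wy":0,"wz":0,"claw":0}
    - {"tx":0,"ty":0,"tz":-0.5,"wx":0,"wy":0,"wz":0,"claw":0}
    - {"tx":0,"ty":0,"tz":0,"wx":0,"wy":0,"wz":0,"claw":0}
    - {"tx":0,"ty":0,"tz":0,"wx":0,"wy":0,"wz":0,"claw":0}
  force: 30

```text
clock: 20.5
tool_pos: [0.654, -0.1802, 0.1683]
eef_rot: [0.875, 0.484, 0.0, -0.0]
contact_force: [1.4, -1.2, -0.2]
opening: 0.497
finger_force: 0.0
```

Run:
```python
from h import *
st()
```

```text
t 20.5 p [ 0.654  -0.1802  0.1683] zax [-1.e-04  5.e-04 -1.e+00] yawY -32.14 F [ 1.4 -1.2 -0.2] M [-0.08  0.09 -0.  ] op 43.7 ff 0.0 q [ 0.05  0.87  0.3   1.47 -0.31  0.84 -0.1 ]
```

>>> drive_tool:
  targets:
    - {"tx":0,"ty":-0.1,"tz":-0.4,"wx":0,"wy":0,"wz":-0.004,"claw":0}
    - {"tx":0,"ty":0,"tz":-0.38,"wx":0,"wy":0,"wz":0,"claw":0}
    - {"tx":0,"ty":0,"tz":0,"wx":0,"wy":0,"wz":0,"claw":0}
    - {"tx":0,"ty":0,"tz":0,"wx":0,"wy":0,"wz":0,"claw":-1}
    - {"tx":0,"ty":0,"tz":0,"wx":0,"wy":0,"wz":0,"claw":-1}
    - {"tx":0,"ty":0,"tz":0,"wx":0,"wy":0,"wz":0,"claw":-1}
    - {"tx":0,"ty":0,"tz":0,"wx":0,"wy":0,"wz":0,"claw":-1}
    - {"tx":0,"ty":0,"tz":0,"wx":0,"wy":0,"wz":0,"claw":-1}
  force: 30

```text
clock: 21.3
tool_pos: [0.6538, -0.1838, 0.1451]
eef_rot: [0.876, 0.482, 0.0, -0.0]
contact_force: [-0.6, 0.3, 1.9]
opening: 0.157
finger_force: 30.0
```

Run:
```python
from h import *
st()
```

```text
t 21.3 p [ 0.6538 -0.1838  0.1451] zax [-2.e-04  3.e-04 -1.e+00] yawY -32.43 F [-0.6  0.3  1.9] M [ 0.07  0.42 -0.01] op 13.8 ff 30.0 q [ 0.06  0.9   0.29  1.49 -0.32  0.8  -0.09]
```

>>> drive_tool:
  targets:
    - {"tx":0,"ty":0,"tz":0,"wx":0,"wy":0,"wz":-0.06,"claw":-1}
    - {"tx":0,"ty":0,"tz":0,"wx":0,"wy":0,"wz":-0.11,"claw":-1}
    - {"tx":0,"ty":0,"tz":0,"wx":0,"wy":0,"wz":-0.11,"claw":-1}
    - {"tx":0,"ty":0,"tz":0,"wx":0,"wy":0,"wz":-0.11,"claw":-1}
    - {"tx":0,"ty":0,"tz":0,"wx":0,"wy":0,"wz":-0.11,"claw":-1}
    - {"tx":0,"ty":0,"tz":0,"wx":0,"wy":0,"wz":-0.11,"claw":-1}
    - {"tx":0,"ty":0,"tz":0,"wx":0,"wy":0,"wz":-0.11,"claw":-1}
    - {"tx":0,"ty":0,"tz":0,"wx":0,"wy":0,"wz":-0.11,"claw":-1}

```text
clock: 22.1
tool_pos: [0.6543, -0.1847, 0.1451]
eef_rot: [0.998, 0.066, 0.001, 0.001]
contact_force: [-0.9, -1.7, -0.0]
opening: 0.157
finger_force: 30.0
```

>>> drive_tool:
  targets:
    - {"tx":0,"ty":0,"tz":0,"wx":0,"wy":0,"wz":-0.11,"claw":-1}
    - {"tx":0,"ty":0,"tz":0,"wx":0,"wy":0,"wz":-0.11,"claw":-1}
    - {"tx":0,"ty":0,"tz":0,"wx":0,"wy":0,"wz":-0.055,"claw":-1}
    - {"tx":0,"ty":0,"tz":0,"wx":0,"wy":0,"wz":0,"claw":-1}
    - {"tx":0,"ty":0,"tz":0,"wx":0,"wy":0,"wz":0,"claw":-1}
    - {"tx":0,"ty":0,"tz":0,"wx":0,"wy":0,"wz":0,"claw":-1}
    - {"tx":0,"ty":0,"tz":0,"wx":0,"wy":0,"wz":0,"claw":-1}
    - {"tx":0,"ty":0,"tz":0,"wx":0,"wy":0,"wz":0,"claw":-1}

```text
clock: 22.9
tool_pos: [0.6543, -0.185, 0.1451]
eef_rot: [0.997, -0.076, 0.001, 0.001]
contact_force: [3.1, -5.0, 0.0]
opening: 0.155
finger_force: 30.0
```

Run:
```python
from h import *
st()
```

```text
t 22.9 p [ 0.6543 -0.185   0.1451] zax [ 0.0013 -0.0017 -1.    ] yawY -98.74 F [ 3.1 -5.   0. ] M [-0.85 -0.2  -0.08] op 13.7 ff 30.0 q [-0.08  0.97  0.61  1.49 -0.65  0.89 -0.98]
```

>>> drive_tool:
  targets:
    - {"tx":0,"ty":0,"tz":0,"wx":0,"wy":0,"wz":0,"claw":0}
    - {"tx":0,"ty":0,"tz":0,"wx":0,"wy":0,"wz":0,"claw":0}
    - {"tx":0,"ty":0,"tz":0,"wx":0,"wy":0,"wz":0,"claw":0}
    - {"tx":0,"ty":0,"tz":0.5,"wx":0,"wy":0,"wz":0,"claw":0}
    - {"tx":0,"ty":0,"tz":0.8,"wx":0,"wy":0,"wz":0,"claw":0}
    - {"tx":0,"ty":0,"tz":1,"wx":0,"wy":0,"wz":0,"claw":0}
    - {"tx":0,"ty":0,"tz":1,"wx":0,"wy":0,"wz":0,"claw":0}
    - {"tx":-0.2,"ty":0.3,"tz":0.3,"wx":0,"wy":0,"wz":0.1,"claw":0}

```text
clock: 23.7
tool_pos: [0.6495, -0.1774, 0.2576]
eef_rot: [1.0, -0.024, 0.003, 0.002]
contact_force: [0.5, -0.4, -0.1]
opening: 0.499
finger_force: 0.0
```

>>> drive_tool:
  targets:
    - {"tx":-0.6,"ty":0.9,"tz":0,"wx":0,"wy":0,"wz":0.135,"claw":0}
    - {"tx":-0.6,"ty":0.9,"tz":0,"wx":0,"wy":0,"wz":0.135,"claw":0}
    - {"tx":-0.6,"ty":0.9,"tz":0,"wx":0,"wy":0,"wz":0.135,"claw":0}
    - {"tx":-0.6,"ty":0.9,"tz":0,"wx":0,"wy":0,"wz":0.135,"claw":0}
    - {"tx":-0.6,"ty":0.9,"tz":0,"wx":0,"wy":0,"wz":0.135,"claw":0.2}
    - {"tx":-0.6,"ty":0.9,"tz":0,"wx":0,"wy":0,"wz":0.135,"claw":0.2}
    - {"tx":-0.6,"ty":0.9,"tz":0,"wx":0,"wy":0,"wz":0.135,"claw":0.2}
    - {"tx":-0.6,"ty":0.9,"tz":0,"wx":0,"wy":0,"wz":0.135,"claw":0.2}

```text
clock: 24.5
tool_pos: [0.5033, 0.042, 0.2539]
eef_rot: [0.855, 0.518, 0.001, 0.0]
contact_force: [0.3, 0.6, -0.0]
opening: 0.6
finger_force: 0.0
```

>>> drive_tool:
  targets:
    - {"tx":0,"ty":0.3,"tz":-0.3,"wx":0,"wy":0,"wz":0.135,"claw":0.2}
    - {"tx":0,"ty":0.3,"tz":-0.4,"wx":0,"wy":0,"wz":0.135,"claw":0.2}
    - {"tx":0,"ty":0.1,"tz":-0.4,"wx":0,"wy":0,"wz":0.135,"claw":0.2}
    - {"tx":0,"ty":0,"tz":-0.4,"wx":0,"wy":0,"wz":0.135,"claw":0.2}
    - {"tx":0,"ty":0,"tz":0,"wx":0,"wy":0,"wz":0.135,"claw":0.2}
    - {"tx":0,"ty":0,"tz":0,"wx":0,"wy":0,"wz":0.06,"claw":0.2}
    - {"tx":0,"ty":0,"tz":0,"wx":0,"wy":0,"wz":0,"claw":0.2}
    - {"tx":0,"ty":0,"tz":0,"wx":0,"wy":0,"wz":0,"claw":0.2}

```text
clock: 25.3
tool_pos: [0.5042, 0.0619, 0.2084]
eef_rot: [0.601, 0.799, 0.0, 0.0]
contact_force: [0.8, 0.1, 0.1]
opening: 0.601
finger_force: 0.0
```

Run:
```python
from h import *
d=snap('wrist','w8');st();t=snap('top','top2')
C=cloud(d);Z=C[...,2];m=((Z>.08)&(Z<.096)&(np.hypot(C[...,0]-.489,C[...,1]-.109)<.06)).astype(np.uint8)*255
c=max(cv2.findContours(m,cv2.RETR_EXTERNAL,cv2.CHAIN_APPROX_NONE)[0],key=cv2.contourArea)[:,0]
P=plane(d,c.astype(float),.088);q=cv2.minAreaRect((P[:,:2]*1000).astype(np.float32));print(np.round(q[0],1),np.round(q[1],1),round(q[2],1),np.median(Z[m>0]),c.min(0),c.max(0),cv2.boxPoints(cv2.minAreaRect(c)).round(1).tolist())
# tree from top2 : handle + mark + ball
hsv=cv2.cvtColor(t['image'],cv2.COLOR_BGR2HSV);r=((hsv[...,1]>120)&((hsv[...,0]<8)|(hsv[...,0]>172))).astype(np.uint8)*255;k=np.zeros_like(r);k[135:185,415:475]=1;r*=k
c=max(cv2.findContours(r,cv2.RETR_EXTERNAL,cv2.CHAIN_APPROX_NONE)[0],key=cv2.contourArea)[:,0]
q=cv2.minAreaRect((plane(t,c.astype(float),.156)[:,:2]*1000).astype(np.float32));print('handle top',np.round(q[0],1),np.round(q[1],1),round(q[2],1))
CT=cloud(t);z=CT[...,2];m=(z>.105)&(z<.125)&(np.hypot(CT[...,0]-.65,CT[...,1]+.183)<.12)&(CT[...,0]<.62);
p=CT[m][:,:2]*1000;print(len(p));
if len(p): a=np.degrees(np.arctan2(-(p[:,1]+183),-(p[:,0]-651)));print('branch ang',np.median(a),np.percentile(a,[10,90]),p.min(0),p.max(0))
```

```text
t 25.35 p [0.5042 0.0619 0.2083] zax [ 1.e-03 -1.e-04 -1.e+00] yawY 16.07 F [ 0.  -0.9  0. ] M [-0.06 -0.   -0.08] op 52.9 ff 0.0 q [-0.28  0.6   0.11  1.97 -0.11  0.58  0.18]
[487.9 108.7] [ 9.8 58.8] 16.1 0.08743729514891574 [307 109] [318 174] [[307.0, 109.0], [318.0, 109.0], [318.0, 174.0], [307.0, 174.0]]
handle top [ 649.8 -182.4] [16.2 48.7] 79.7
121
branch ang -8.941990605389739 [-11.43631247  -5.77718231] [ 543.11793892 -180.97208208] [ 618.60861574 -161.9292338 ]
```

>>> drive_tool:
  targets:
    - {"tx":-0.18,"ty":0.53,"tz":0,"wx":0,"wy":0,"wz":0,"claw":0.2}
    - {"tx":-0.18,"ty":0.52,"tz":0,"wx":0,"wy":0,"wz":0,"claw":0.2}
    - {"tx":-0.17,"ty":0.52,"tz":-0.5,"wx":0,"wy":0,"wz":0,"claw":0.1}
    - {"tx":0,"ty":0,"tz":-0.8,"wx":0,"wy":0,"wz":0,"claw":0}
    - {"tx":0,"ty":0,"tz":-0.8,"wx":0,"wy":0,"wz":0,"claw":0}
    - {"tx":0,"ty":0,"tz":-0.8,"wx":0,"wy":0,"wz":0,"claw":0}
    - {"tx":0,"ty":0,"tz":-0.6,"wx":0,"wy":0,"wz":0,"claw":0}
    - {"tx":0,"ty":0,"tz":0,"wx":0,"wy":0,"wz":0,"claw":0}

```text
clock: 26.2
tool_pos: [0.4868, 0.1089, 0.1011]
eef_rot: [0.601, 0.799, -0.002, -0.001]
contact_force: [-0.6, 0.1, 0.1]
opening: 0.5
finger_force: 0.0
```

Run:
```python
from h import *
st()
```

```text
t 26.2 p [0.4868 0.1089 0.1011] zax [-0.0037 -0.0013 -1.    ] yawY 16.15 F [-0.6  0.1  0.1] M [-0.07  0.04 -0.02] op 44.0 ff 0.0 q [-0.35  0.78  0.06  2.06 -0.15  0.31  0.12]
```

>>> drive_tool:
  targets:
    - {"tx":0.03,"ty":0,"tz":-0.5,"wx":0,"wy":0,"wz":0,"claw":0}
    - {"tx":0,"ty":0,"tz":-0.43,"wx":0,"wy":0,"wz":0,"claw":0}
    - {"tx":0,"ty":0,"tz":0,"wx":0,"wy":0,"wz":0,"claw":0}
    - {"tx":0,"ty":0,"tz":0,"wx":0,"wy":0,"wz":0,"claw":-1}
    - {"tx":0,"ty":0,"tz":0,"wx":0,"wy":0,"wz":0,"claw":-1}
    - {"tx":0,"ty":0,"tz":0,"wx":0,"wy":0,"wz":0,"claw":-1}
    - {"tx":0,"ty":0,"tz":0,"wx":0,"wy":0,"wz":0,"claw":-1}
    - {"tx":0,"ty":0,"tz":0,"wx":0,"wy":0,"wz":0,"claw":-1}
  force: 35

```text
clock: 27.0
tool_pos: [0.4888, 0.1091, 0.0751]
eef_rot: [0.601, 0.799, 0.0, -0.0]
contact_force: [-0.4, 0.6, 2.7]
opening: 0.111
finger_force: 34.8
```

Run:
```python
from h import *
st()
```

```text
t 27.0 p [0.4888 0.1091 0.0751] zax [-1.e-04  1.e-04 -1.e+00] yawY 16.16 F [-0.4  0.6  2.7] M [-0.07  0.11 -0.05] op 9.8 ff 34.8 q [-0.34  0.83  0.05  2.07 -0.16  0.24  0.12]
```

>>> drive_tool:
  targets:
    - {"tx":0,"ty":0,"tz":0.3,"wx":0,"wy":0,"wz":0,"claw":-1}
    - {"tx":0,"ty":0,"tz":0.6,"wx":0,"wy":0,"wz":0,"claw":-1}
    - {"tx":0,"ty":0,"tz":0.9,"wx":0,"wy":0,"wz":0,"claw":-1}
    - {"tx":0,"ty":0,"tz":0.9,"wx":0,"wy":0,"wz":0,"claw":-1}
    - {"tx":0,"ty":0,"tz":0.9,"wx":0,"wy":0,"wz":0,"claw":-1}
    - {"tx":0,"ty":0,"tz":0.9,"wx":0,"wy":0,"wz":0,"claw":-1}
    - {"tx":0,"ty":0,"tz":0.9,"wx":0,"wy":0,"wz":0,"claw":-1}
    - {"tx":0,"ty":-0.3,"tz":0.9,"wx":0,"wy":0,"wz":0,"claw":-1}

```text
clock: 27.8
tool_pos: [0.4883, 0.1012, 0.2653]
eef_rot: [0.6, 0.8, 0.0, -0.0]
contact_force: [-0.3, -0.1, -1.6]
opening: 0.111
finger_force: 34.8
```

>>> drive_tool:
  targets:
    - {"tx":0.2,"ty":-0.8,"tz":0.1,"wx":0,"wy":0,"wz":-0.03,"claw":-1}
    - {"tx":0.2,"ty":-0.8,"tz":0.1,"wx":0,"wy":0,"wz":-0.03,"claw":-1}
    - {"tx":0.2,"ty":-0.8,"tz":0,"wx":0,"wy":0,"wz":-0.03,"claw":-1}
    - {"tx":0.2,"ty":-0.8,"tz":0,"wx":0,"wy":0,"wz":-0.03,"claw":-1}
    - {"tx":0.2,"ty":-0.8,"tz":0,"wx":0,"wy":0,"wz":-0.03,"claw":-1}
    - {"tx":0.2,"ty":-0.8,"tz":0,"wx":0,"wy":0,"wz":-0.03,"claw":-1}
    - {"tx":0.2,"ty":-0.8,"tz":0,"wx":0,"wy":0,"wz":-0.03,"claw":-1}
    - {"tx":0.2,"ty":-0.8,"tz":0,"wx":0,"wy":0,"wz":-0.03,"claw":-1}

```text
clock: 28.6
tool_pos: [0.5364, -0.0927, 0.2701]
eef_rot: [0.697, 0.717, -0.0, -0.0]
contact_force: [0.1, -0.1, -1.4]
opening: 0.114
finger_force: 34.8
```

>>> drive_tool:
  targets:
    - {"tx":0.15,"ty":-0.9,"tz":0,"wx":0,"wy":0,"wz":-0.03,"claw":-1}
    - {"tx":0.15,"ty":-0.9,"tz":0,"wx":0,"wy":0,"wz":-0.03,"claw":-1}
    - {"tx":0.15,"ty":-0.9,"tz":0,"wx":0,"wy":0,"wz":-0.03,"claw":-1}
    - {"tx":0.15,"ty":-0.9,"tz":0,"wx":0,"wy":0,"wz":-0.03,"claw":-1}
    - {"tx":0.15,"ty":-0.9,"tz":0,"wx":0,"wy":0,"wz":-0.03,"claw":-1}
    - {"tx":0,"ty":-0.8,"tz":0,"wx":0,"wy":0,"wz":-0.026,"claw":-1}
    - {"tx":0,"ty":0,"tz":0,"wx":0,"wy":0,"wz":0,"claw":-1}
    - {"tx":0,"ty":0,"tz":0,"wx":0,"wy":0,"wz":0,"claw":-1}

```text
clock: 29.4
tool_pos: [0.5587, -0.2507, 0.2698]
eef_rot: [0.759, 0.651, -0.0, -0.001]
contact_force: [0.1, -0.2, -0.7]
opening: 0.112
finger_force: 34.8
```

Run:
```python
from h import *
d=snap('wrist','w9');s=st();C=cloud(d);Z=C[...,2];cv2.imwrite('pics/w9.png',d['image'])
X=C[...,0]*1000;Y=C[...,1]*1000
ax=np.array([653.8,-183.7])
# branch points (near z .12) on robot side of hub
m=(Z>.108)&(Z<.128)&(X<625)&(X>530)&(abs(Y+170)<40)
pix=np.argwhere(m)[:,::-1].astype(float);P=plane(d,pix,.118)[:,:2]*1000
k=P[:,0]>560
v=cv2.fitLine(P[k].astype(np.float32),cv2.DIST_HUBER,0,.01,.01).ravel();a=np.arctan2(v[1],v[0]);print('branch',len(P),np.degrees(a),v[2:],P.min(0).round(1),P.max(0).round(1),'axis off line',(ax-v[2:])@[-v[1],v[0]]*np.sign(v[0]),'medz',np.median(Z[m]))
b=P[~k];print('ball end',b[b[:,0]<b[:,0].min()+12].mean(0))
# mark
g=d['image'].min(2);q=proj(d,[[.6115,-.177,.014]])[0];print('mark px',q);x,y=q.astype(int)
if 0<y<400 and 0<x<640:
    w=np.zeros_like(g);w[max(y-25,0):y+25,x-25:x+25]=(g[max(y-25,0):y+25,x-25:x+25]>175)*255
    n,l,ss,cc=cv2.connectedComponentsWithStats(w)
    for i in range(1,n):
        if ss[i,4]>15:
            pp=plane(d,np.argwhere(l==i)[:,::-1].astype(float),.014)[:,:2]*1000;u=cv2.minAreaRect(pp.astype(np.float32));print(ss[i].tolist(),np.round(u[0],1),np.round(u[1],1),u[2])
hsv=cv2.cvtColor(d['image'],cv2.COLOR_BGR2HSV);r=(hsv[...,1]>120)&((hsv[...,0]<8)|(hsv[...,0]>172))&(Z>.15)&(Z<.162)
pp=plane(d,np.argwhere(r)[:,::-1].astype(float),.156)[:,:2]*1000
if len(pp):u=cv2.minAreaRect(pp.astype(np.float32));print('handle',len(pp),np.round(u[0],1),np.round(u[1],1),u[2])
```

```text
t 29.45 p [ 0.5591 -0.2496  0.2697] zax [-6.0e-04  1.6e-03 -1.0e+00] yawY -8.73 F [ 0.2 -0.1 -1.4] M [-0.06  0.07  0.02] op 10.0 ff 34.8 q [ 0.21  0.66  0.24  1.59 -0.19  0.92  0.37]
branch 681 -9.50663 [ 592.68884 -174.66943] [ 545.4 -183.8] [ 624.9 -162.7] axis off line 1.1866802242413588 medz 0.11882602219717292
ball end [ 551.36908357 -168.32992409]
mark px [346.86813155 105.88917316]
handle 755 [ 652.3 -184.3] [11.6 45.3] 81.79117584228516
```

>>> drive_tool:
  targets:
    - {"tx":-0.51,"ty":0.97,"tz":0,"wx":0,"wy":0,"wz":0,"claw":-1}
    - {"tx":-0.51,"ty":0.97,"tz":0,"wx":0,"wy":0,"wz":0,"claw":-1}
    - {"tx":-0.51,"ty":0.97,"tz":0,"wx":0,"wy":0,"wz":0,"claw":-1}
    - {"tx":0,"ty":0,"tz":-0.7,"wx":0,"wy":0,"wz":0,"claw":-1}
    - {"tx":0,"ty":0,"tz":-0.9,"wx":0,"wy":0,"wz":0,"claw":-1}
    - {"tx":0,"ty":0,"tz":-0.9,"wx":0,"wy":0,"wz":0,"claw":-1}
    - {"tx":0,"ty":0,"tz":-0.9,"wx":0,"wy":0,"wz":0,"claw":-1}
    - {"tx":0,"ty":0,"tz":-0.8,"wx":0,"wy":0,"wz":0,"claw":-1}

```text
clock: 30.25
tool_pos: [0.5135, -0.1615, 0.143]
eef_rot: [0.758, 0.652, 0.0, -0.001]
contact_force: [-0.2, 0.1, -1.1]
opening: 0.113
finger_force: 34.9
```

>>> drive_tool:
  targets:
    - {"tx":0,"ty":0,"tz":-0.06,"wx":0,"wy":0,"wz":0,"claw":-1}
    - {"tx":0,"ty":0,"tz":0,"wx":0,"wy":0,"wz":0,"claw":-1}
    - {"tx":0,"ty":0,"tz":0,"wx":0,"wy":0,"wz":0,"claw":-1}
    - {"tx":0,"ty":0,"tz":0,"wx":0,"wy":0,"wz":0,"claw":-1}
    - {"tx":0,"ty":0,"tz":0,"wx":0,"wy":0,"wz":0,"claw":-1}
    - {"tx":0,"ty":0,"tz":0,"wx":0,"wy":0,"wz":0,"claw":-1}
    - {"tx":0,"ty":0,"tz":0,"wx":0,"wy":0,"wz":0,"claw":-1}
    - {"tx":0,"ty":0,"tz":0,"wx":0,"wy":0,"wz":0,"claw":-1}

```text
clock: 31.05
tool_pos: [0.5135, -0.1636, 0.1421]
eef_rot: [0.759, 0.651, 0.0, 0.0]
contact_force: [0.3, 0.0, -1.6]
opening: 0.112
finger_force: 34.9
```

Run:
```python
from h import *
s=st();d=snap('wrist','w10');t=snap('top','top3');e=snap('scene','scene3')
for n,D in(('wrist',d),('top',t),('scene',e)):
    C=cloud(D)*1000;m=(C[...,2]>106)&(C[...,2]<126)&(C[...,0]<625)&(C[...,0]>528)&(abs(C[...,1]+170)<16)
    p=C[m];print(n,len(p))
    if len(p)>20:
        v=cv2.fitLine(p[:,:2].astype(np.float32),cv2.DIST_HUBER,0,.01,.01).ravel();print(np.degrees(np.arctan2(v[1],v[0])),'y at x=579',v[3]+(579-v[2])*v[1]/v[0],p.min(0),p.max(0))
```

```text
t 31.05 p [ 0.5135 -0.1636  0.1421] zax [ 2.e-04 -1.e-04 -1.e+00] yawY -8.79 F [ 0.3  0.  -1.6] M [-0.08  0.08  0.01] op 9.8 ff 34.9 q [ 0.12  0.74  0.17  1.93 -0.25  0.49  0.31]
wrist 1605
-9.250106 y at x=579 -171.04205 [ 544.2650157  -183.02837538  112.407788  ] [ 624.91362346 -162.54191762  121.98508309]
top 0
scene 153
-8.447977 y at x=579 -175.40282 [ 543.99286305 -184.23160135  114.29424652] [ 624.81794723 -164.22274179  125.38236832]
```

>>> drive_tool:
  targets:
    - {"tx":0.3,"ty":-0.04,"tz":0,"wx":0,"wy":0,"wz":0,"claw":-1}
    - {"tx":0.3,"ty":-0.04,"tz":0,"wx":0,"wy":0,"wz":0,"claw":-1}
    - {"tx":0.3,"ty":-0.04,"tz":0,"wx":0,"wy":0,"wz":0,"claw":-1}
    - {"tx":0.3,"ty":-0.04,"tz":0,"wx":0,"wy":0,"wz":0,"claw":-1}
    - {"tx":0.3,"ty":-0.04,"tz":0,"wx":0,"wy":0,"wz":0,"claw":-1}
    - {"tx":0.3,"ty":-0.04,"tz":0,"wx":0,"wy":0,"wz":0,"claw":-1}
    - {"tx":0.3,"ty":-0.04,"tz":0,"wx":0,"wy":0,"wz":0,"claw":-1}
    - {"tx":0.08,"ty":-0.01,"tz":0,"wx":0,"wy":0,"wz":0,"claw":-1}

```text
clock: 32.0
tool_pos: [0.5804, -0.1723, 0.142]
eef_rot: [0.759, 0.651, 0.0, 0.001]
contact_force: [-0.1, 0.4, -1.0]
opening: 0.111
finger_force: 34.9
```

>>> drive_tool:
  targets:
    - {"tx":0,"ty":0,"tz":-0.1,"wx":0,"wy":0,"wz":0,"claw":-1}
    - {"tx":0,"ty":0,"tz":-0.1,"wx":0,"wy":0,"wz":0,"claw":-1}
    - {"tx":0,"ty":0,"tz":0,"wx":0,"wy":0,"wz":0,"claw":-1}
    - {"tx":0,"ty":0,"tz":0,"wx":0,"wy":0,"wz":0,"claw":-1}
    - {"tx":0,"ty":0,"tz":0,"wx":0,"wy":0,"wz":0,"claw":-1}
    - {"tx":0,"ty":0,"tz":0,"wx":0,"wy":0,"wz":0,"claw":-1}
    - {"tx":0,"ty":0,"tz":0,"wx":0,"wy":0,"wz":0,"claw":-1}
    - {"tx":0,"ty":0,"tz":0,"wx":0,"wy":0,"wz":0,"claw":-1}

```text
clock: 32.8
tool_pos: [0.579, -0.1723, 0.1361]
eef_rot: [0.759, 0.651, 0.0, 0.0]
contact_force: [-0.3, 0.6, -1.8]
opening: 0.109
finger_force: 34.9
```

Run:
```python
from h import *
st()
```

```text
t 32.8 p [ 0.579  -0.1723  0.1361] zax [ 3.e-04 -0.e+00 -1.e+00] yawY -8.79 F [-0.3  0.6 -1.8] M [-0.09  0.1  -0.01] op 9.6 ff 34.9 q [ 0.11  0.82  0.19  1.74 -0.24  0.61  0.28]
```

>>> drive_tool:
  targets:
    - {"tx":0,"ty":0,"tz":-0.06,"wx":0,"wy":0,"wz":0,"claw":-1}
    - {"tx":0,"ty":0,"tz":-0.06,"wx":0,"wy":0,"wz":0,"claw":-1}
    - {"tx":0,"ty":0,"tz":0,"wx":0,"wy":0,"wz":0,"claw":-1}
    - {"tx":0,"ty":0,"tz":0,"wx":0,"wy":0,"wz":0,"claw":-1}
    - {"tx":0,"ty":0,"tz":0,"wx":0,"wy":0,"wz":0,"claw":-1}
    - {"tx":0,"ty":0,"tz":0,"wx":0,"wy":0,"wz":0,"claw":-1}
    - {"tx":0,"ty":0,"tz":0,"wx":0,"wy":0,"wz":0,"claw":-1}
    - {"tx":0,"ty":0,"tz":0,"wx":0,"wy":0,"wz":0,"claw":-1}

```text
clock: 33.6
tool_pos: [0.579, -0.1723, 0.1329]
eef_rot: [0.759, 0.651, 0.0, 0.0]
contact_force: [-2.0, 1.0, 6.2]
opening: 0.114
finger_force: 34.9
```

Run:
```python
from h import *
st()
```

```text
t 33.6 p [ 0.579  -0.1723  0.1329] zax [ 6.e-04 -0.e+00 -1.e+00] yawY -8.79 F [-2.   1.   6.2] M [ 0.07  0.41 -0.05] op 10.0 ff 34.9 q [ 0.11  0.82  0.19  1.74 -0.24  0.6   0.29]
```

>>> drive_tool:
  targets:
    - {"tx":0,"ty":0,"tz":0.02,"wx":0,"wy":0,"wz":0,"claw":-1}
    - {"tx":0,"ty":0,"tz":0,"wx":0,"wy":0,"wz":0,"claw":-0.6}
    - {"tx":0,"ty":0,"tz":0,"wx":0,"wy":0,"wz":0,"claw":-0.4}
    - {"tx":0,"ty":0,"tz":0,"wx":0,"wy":0,"wz":0,"claw":-0.25}
    - {"tx":0,"ty":0,"tz":0,"wx":0,"wy":0,"wz":0,"claw":-0.25}
    - {"tx":0,"ty":0,"tz":0.2,"wx":0,"wy":0,"wz":0,"claw":-0.25}
    - {"tx":0,"ty":0,"tz":0.4,"wx":0,"wy":0,"wz":0,"claw":-0.25}
    - {"tx":0,"ty":0,"tz":0.6,"wx":0,"wy":0,"wz":0,"claw":-0.25}

```text
clock: 34.4
tool_pos: [0.5785, -0.1722, 0.1695]
eef_rot: [0.759, 0.651, -0.0, -0.0]
contact_force: [0.4, 0.2, -0.5]
opening: 0.374
finger_force: 0.0
```

>>> drive_tool:
  targets:
    - {"tx":0,"ty":0,"tz":0.8,"wx":0,"wy":0,"wz":0,"claw":-0.25}
    - {"tx":0,"ty":0,"tz":0.8,"wx":0,"wy":0,"wz":0,"claw":-0.25}
    - {"tx":0,"ty":0,"tz":0.8,"wx":0,"wy":0,"wz":0,"claw":-0.25}
    - {"tx":0,"ty":0,"tz":0.5,"wx":0,"wy":0,"wz":0,"claw":-0.25}
    - {"tx":-0.6,"ty":-0.8,"tz":0,"wx":0,"wy":0,"wz":0,"claw":-0.25}
    - {"tx":-0.6,"ty":-0.8,"tz":0,"wx":0,"wy":0,"wz":0,"claw":-0.25}
    - {"tx":-0.2,"ty":-0.8,"tz":0,"wx":0,"wy":0,"wz":0,"claw":-0.25}
    - {"tx":0,"ty":0,"tz":0,"wx":0,"wy":0,"wz":0,"claw":-0.25}

```text
clock: 35.2
tool_pos: [0.535, -0.2492, 0.2576]
eef_rot: [0.761, 0.648, -0.001, 0.002]
contact_force: [-0.5, -0.2, 0.2]
opening: 0.372
finger_force: 0.0
```

Run:
```python
from h import *
s=st();d=snap('wrist','w11');t=snap('top','top4')
C=cloud(d)*1000
def rect(m,z,n):
    m=m.astype(np.uint8)*255;cs=cv2.findContours(m,cv2.RETR_EXTERNAL,cv2.CHAIN_APPROX_NONE)[0]
    if not cs: print(n,'none');return
    c=max(cs,key=cv2.contourArea)[:,0];q=cv2.minAreaRect((plane(d,c.astype(float),z)[:,:2]*1000).astype(np.float32));print(n,len(c),np.round(q[0],1),np.round(q[1],1),round(q[2],1))
near=np.hypot(C[...,0]-579,C[...,1]+172)<45
z=C[...,2];print('near z pct',np.percentile(z[near&(z>130)],[5,50,95]) if (near&(z>130)).any() else None)
rect(near&(z>138)&(z<153),.146,'bracket top')
hsv=cv2.cvtColor(d['image'],cv2.COLOR_BGR2HSV);r=(hsv[...,1]>120)&((hsv[...,0]<8)|(hsv[...,0]>172))&(z>150)&(z<162);rect(r,.156,'handle')
far=(z>108)&(z<126)&(C[...,0]<570)&(C[...,0]>535)&(abs(C[...,1]+168)<15);rect(far,.118,'branch outer')
CT=cloud(t);print('square',[CT[y,x].round(3).tolist() for x,y in((222,228),(206,205))])
```

```text
t 35.2 p [ 0.535  -0.2492  0.2576] zax [ 8.0e-04 -3.9e-03 -1.0e+00] yawY -9.19 F [-0.5 -0.2  0.2] M [-0.1   0.1   0.04] op 32.8 ff 0.0 q [ 0.22  0.64  0.24  1.68 -0.19  0.85  0.38]
near z pct [138.65550348 394.77065728 394.77065728]
bracket top 168 [ 579.5 -168. ] [59.5 10.5] 82.4
handle 130 [ 651.7 -184.5] [12.1 46.2] 80.5
branch outer 67 [ 557.4 -169.6] [10.8 25.5] 80.8
square [[0.482, 0.345, 0.026], [0.539, 0.389, 0.024]]
```

Run:
```python
from plant import workorder
print(workorder.finish_job())
```

```text
the job is handed in; nothing more can be done
None
```

The job is handed in at about 35 s of the 72 s allowed: the square was pressed flush on the bracket corner for over 2 s and laid back on its plate, the free branch is within about 1° of the white mark, and the bracket hangs by its window on that branch; the judge returned no verdict.

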